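Load and clamp well modules in a shaker tray

ROBOT

A 6-joint arm with a two-finger parallel gripper is mounted at the origin on the work surface. World frame = base frame: x ahead of the robot, y to its left, z up, the work surface at z = 0. Lengths are in m, angles in rad, forces in N, time in s.
With the tool pointing down it reaches from about 0.35 to 0.725 m from the base axis. Payload 6 kg.
Tool frame: the origin (TCP) lies where the fingers leave the gripper's body, on its centre line; the fingertips stand 73 mm ahead of it and the grasp point (between the pads) lies 54 mm ahead of it (tcp_to_grasp is the distance from the TCP to the grasp point, in m); z points along the fingers, y is the direction in which the jaws open and shut (so a half turn about z gives the same grasp; the last joint's range is limited). The gripper opens to 85 mm and grips with 20 to 120 N. Pads are 22 mm wide; open, the fingers measure 114 mm over their backs; the gripper's body (76 mm by 85 mm) begins 54 mm behind the grasp point. The pads swing forward as they close: fully open they stand 13 mm farther back than shut.
Start: joints at [-0.982, 0.04, 0.085, 0, -1.615, -0.334], TCP at [0.151, -0.581, 0.304] pointing down, gripper open.
Joint ranges: [-2.56, 2.56], [-1.29, 2.01], [-1.08, 1.49], [-3.29, 1.98], [-2.81, -0.18], [-2.99, 2.99]. Speed limits (rad/s): [2.57, 2.57, 3.01, 3.14, 3.14, 3.14].

INTERFACE

Orientations are given as a unit quaternion [w, x, y, z].
In Python, from workcell import * gives the robot as it stands.
- The arm moves only by the tool carry_out, never from a script. Its argument "motion" is a list of rows, each an object of numbers: "ax", "ay", "az": the turn, a rotation vector about the tool's x, y, z in degrees; "tx", "ty", "tz": the shift along the tool's x, y, z in cm; "hand": the opening in per cent of the stroke, from 0 (shut) to 100 (fully open). In form: [{"ax": .., "ay": .., "az": .., "tx": .., "ty": .., "tz": .., "hand": ..}, ...]. A call has 1 to 20 rows; each row is the pose to reach, as a shift and turn from the pose commanded when the call began, along the tool's axes at that moment; what a row does not reach only later rows make up. A row lasts 1/10 s, in which the tool goes at most 50 mm and 8.59 degrees, less where a joint would pass 70% of its speed; a pose out of reach is approached as far as the arm can. A call with a gripper value outside its range is refused whole. The fingers move at their own pace and stop on an object; "squeeze" is the grip in N (left out, the last holds). Time passes only in rows, so rows that repeat a pose let the fingers close. It gives the time, the measured TCP pose, the force and the opening at its end, in the units of the state.
- read_state(): the state, without advancing time (a new reading comes with each control period).
- camera(name): name is "scene" or "top" or "wrist"; returns the picture (400x640x3 uint8, red, green, blue); there is no depth.
- get_calibration(name): a dict with "camera_matrix" (3x3 intrinsics, pixels), "R" (3x3) and "t" (3): a world point X has camera coordinates R X + t. Camera axes: x right, y down, z forward; pixel columns grow to the right and rows downward; lengths in m; the calibration is good to about 2 mm. A picture is of the moment at which its call begins: read the wrist's pose just before it. get_calibration takes no time and is no camera call; for the wrist camera it gives the pose at the moment of the call.
- close_job(): hands the job in, once; it reports no verdict.
The state is a dict: "time_s": time; "qpos": joint angles; "qvel": joint speeds; "joint_efforts": joint torques, N m; "ee_pos": TCP position; "tcp_rot": TCP orientation; "ft_force": force on the tool from outside, world axes, zero at the start; "wrist_torque": the same for the moment, N m; "gripper_width": finger opening in m.
Only numpy, scipy, OpenCV 4.12 (cv2) and the standard library are available. Lean on these libraries where they do the work, as an engineer would, in place of code of your own. Each camera call takes 0.05 s, during which the arm holds its last target. There are 200 camera calls.

TASK

Get the shaker tray ready: lift the clamp's release bar, slide the clamp all the way back to its last notch and let the bar drop in, then move the aluminium travel block out of the tray to lie flat, wholly on the rubber mat. Load every white well module from the wire shelf, wells up and flat, into the channel in one close row against the fixed stop, lift the bar again, slide the clamp up snug against the row and let the bar catch in the notch there. Last, press the clamp's sprung gauge down until its foot rests on the end module, hold it there for about a second, and let it spring back up; leave the rest of the bench undisturbed.

Things in the scene. Friction and masses are not known exactly. Their poses are not given: they have to be found in the camera images.
- tray: fixed white unit; origin on the bench under the channel's centre line; x across the channel, y along it from the fixed stop to the open end, z up. Channel floor at z 45 mm, 66 mm wide between steel lips 5 mm high and wide. At x 54 to 66 a guide rail 12 high, at 71 to 96 a rack of round pins 22 high; deck x -50 to 104, y -215 to 285, with a 30 mm high control box from y 242.
- stop_face (a point): centre of the face of the fixed stop (aluminium, 64 mm wide, 40 mm high) at channel-floor height: tray x = 0, y = -185 mm, z = 45 mm; axes as the tray's. The row starts here and grows along +y.
- fence_face (a point): centre of the clamp's fence face at channel-floor height; axes as the tray's. The fence (12 mm thick, 10 to 44 mm above the floor) faces the stop and moves with the clamp.
- clamp (a joint): clamp slide along tray y, m, growing away from the stop; the fence face is 0.110 + this from the stop face. Notches every 0.035 from 0 to 0.245, the last (fully back). 2 modules fit at 0.035, 3 at 0.105, 4 at 0.175, each with 5 mm spare; the fence can push modules along. Bar down: locked, 1 mm play; bar up: slides with 1 to 2 N. Starts latched at 0.105.
- bar (a joint): height of the sprung release bar above its lowest position, m: 0 = down in a notch, at most 0.026. It must be lifted at least 0.018 to clear the pins; the spring and its weight pull down with 5 to 7 N. Let go between notches it drops into the nearest one, drawing the clamp along.
- bar_grip (a point): middle of the release bar's handle, a black bar 60 mm long along tray x, 14 mm wide (tray y) and 14 mm high, free on both sides; pinch it from above across tray y. It rides on the clamp (tray x = 62 mm, 25 mm further along +y than the fence face, 100 mm above the channel floor when down).
- gauge (a joint): travel of the clamp's sprung gauge, m: 0 = up, grows as it is pushed down, at most 0.034. Its foot meets a properly seated module at 0.025. The spring pushes back with about 1.6 N at 0 and 3 N there, and returns it when let go.
- gauge_knob (a point): centre of the top of the gauge's round black knob (32 mm across, 20 mm high, 146 mm above the channel floor when up), to press or pinch from above. It stands on the clamp, over the middle of the channel, 35 mm from the fence face towards the stop.
- gauge_foot (a point): centre of the underside of the gauge's foot, a disc 28 mm across, straight below the knob, 69 mm above the channel floor when up.
- m1: white plastic well module (2 to 4 of the 4 are there; an absent one reads None): a box 60 mm in x, 70 mm in y, 44 mm high, flat top with 3 x 4 grey wells, about 160 g; origin at the centre of the underside. Starts on the wire shelf, turned up to 0.35 rad. In the tray its 60 mm goes across the channel and its 70 mm along it, either way round.
- m2: white plastic well module (2 to 4 of the 4 are there; an absent one reads None): a box 60 mm in x, 70 mm in y, 44 mm high, flat top with 3 x 4 grey wells, about 160 g; origin at the centre of the underside. Starts on the wire shelf, turned up to 0.35 rad. In the tray its 60 mm goes across the channel and its 70 mm along it, either way round.
- m3: white plastic well module (2 to 4 of the 4 are there; an absent one reads None): a box 60 mm in x, 70 mm in y, 44 mm high, flat top with 3 x 4 grey wells, about 160 g; origin at the centre of the underside. Starts on the wire shelf, turned up to 0.35 rad. In the tray its 60 mm goes across the channel and its 70 mm along it, either way round.
- m4: white plastic well module (2 to 4 of the 4 are there; an absent one reads None): a box 60 mm in x, 70 mm in y, 44 mm high, flat top with 3 x 4 grey wells, about 160 g; origin at the centre of the underside. Starts on the wire shelf, turned up to 0.35 rad. In the tray its 60 mm goes across the channel and its 70 mm along it, either way round.
- block: aluminium travel block, 60 mm (x) by 100 mm (y) by 40 mm high, plain, about 0.5 kg; origin at its middle, 20 mm above its underside. Either large face may be up. Starts in the channel near the stop, its 60 mm across the channel.
- mat: black rubber mat, fixed, 150 mm (x) by 170 mm (y), 4 mm thick, flat on the bench at the robot's right; origin at the centre of the underside.
- shelf: low stainless wire shelf, fixed, reaching 75 mm to -x, 105 mm to +x and 295 mm either way in y of its origin (on the bench); the wires' top is 30 mm above the bench, a wire rim round its edge reaches 40 mm.
- beaker: bystander, to be left standing where it is: empty glass beaker, 66 mm across, 90 mm high, standing on the wire shelf among the modules; origin at the centre of the underside.
- bottle: bystander, to be left standing where it is: glass bottle, 66 mm across, 150 mm high, beyond the mat; origin at the centre of the underside.
- flask: bystander, to be left standing where it is: conical glass flask, 84 mm across, 120 mm high, at the robot's left; origin at the centre of the underside.
- dishes: bystander, to be left standing where it is: stack of clear dishes, 90 mm across, 45 mm high, at the robot's right; origin at the centre of the underside.
- tipbox: bystander, to be left standing where it is: grey box, 85 x 120 x 60 mm, at the far left; origin at the centre of the underside.
- mug: bystander, to be left standing where it is: white ceramic beaker, 80 mm across, 95 mm high, at the robot's near left; origin at the centre of the underside.
There are look-alikes about, which are no part of the job. What is shaped like the m1 but orange is not meant.

How it is judged:
By the outcome, as a careful person would: the job done as asked, in the order asked, and still so for the second after the job is handed in, with the robot touching nothing.
Of m1, m2, m3, m4 only 2 to 4 are there at a start; the rules pass over those that are not, and their reading is None.
At some moment in a run one of m1, m2, m3, m4 may be knocked a few centimetres aside while the robot is not near it.
Once in a run the grip may slacken for a moment while it holds something.
It also fails if it takes over 208 s, if anything falls off the work surface, if the arm or the gripper's body presses on something with over 40 N, if the wrist force passes 120 N, or if a joint passes its speed limit or range.

## Working session

There is one attempt and no reset: what is moved stays moved. The work goes in short steps, Python scripts to look and compute and a tool call to move; the robot and the scene stay as the last step left them, time stands still between calls to the robot, and variables do not carry over. Pictures are saved under pics/ and viewed, about 12 in all and at most 16, crops included, and the job is handed in when it is done.

Besides the shell and the picture viewer there is one more tool, called by a JSON object that holds its "api" and its "payload". carry_out: Moves the arm, as the interface text tells. Its arguments: {"type":"object","properties":{"motion":{"type":"array","items":{"type":"object","properties":{"ax":{"type":"number"},"ay":{"type":"number"},"az":{"type":"number"},"tx":{"type":"number"},"ty":{"type":"number"},"tz":{"type":"number"},"hand":{"type":"number"}}}},"squeeze":{"type":"number"}},"required":["motion"]}

```bash
ls; mkdir -p pics
python3 - <<'E'
from workcell import *
import cv2,numpy as np
s=read_state();print({k:np.round(v,3).tolist() for k,v in s.items()})
for n in("scene","top"):
    c=get_calibration(n);print(n,np.round(c["camera_matrix"],1).tolist(),np.round(c["R"],3).tolist(),np.round(c["t"],3).tolist())
    cv2.imwrite(f"pics/{n}0.png",camera(n)[:,:,::-1])
E
```

```text
pics
{'time_s': 0.0, 'qpos': [-0.982, 0.041, 0.084, -0.001, -1.615, -0.334], 'qvel': [-0.0, 0.0, -0.001, 0.001, 0.001, 0.0], 'joint_efforts': [0.001, -36.819, 34.742, 6.932, -0.005, -0.0], 'ee_pos': [0.151, -0.58, 0.303], 'tcp_rot': [-0.0, -0.127, 0.992, 0.001], 'ft_force': [-0.374, -0.503, -0.189], 'wrist_torque': [-0.004, -0.041, 0.026], 'gripper_width': 0.085}
scene [[487.0, 0.0, 315.9], [0.0, 487.0, 196.8], [0.0, 0.0, 1.0]] [[0.266, 0.964, 0.005], [0.704, -0.191, -0.684], [-0.658, 0.185, -0.73]] [-0.157, -0.317, 2.043]
top [[374.1, 0.0, 322.6], [0.0, 374.1, 196.9], [0.0, 0.0, 1.0]] [[-0.028, -1.0, 0.005], [-0.999, 0.028, -0.034], [0.034, -0.006, -0.999]] [0.003, 0.577, 1.406]
```

Run:
```python
import cv2
for n in("top","scene"):
    i=cv2.imread(f"pics/{n}0.png");cv2.imwrite(f"pics/{n}0b.png",cv2.resize(i,(800,500),interpolation=cv2.INTER_CUBIC))
```

```text
(no output)
```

View pics/top0b.png

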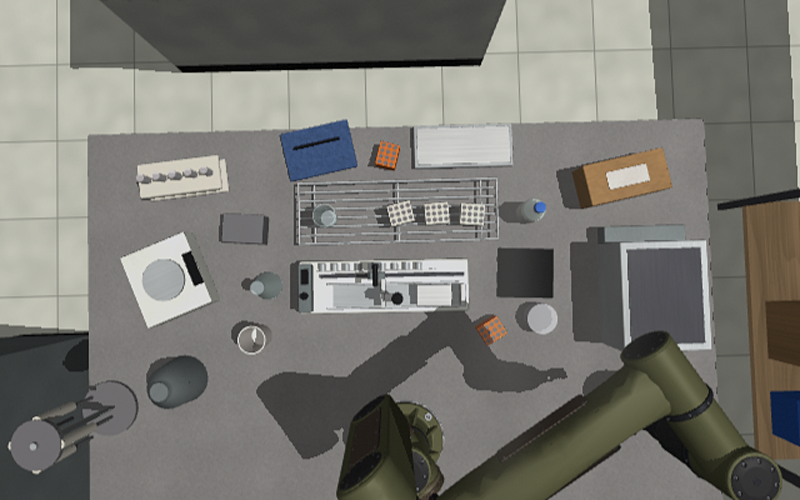

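View pics/scene0b.png

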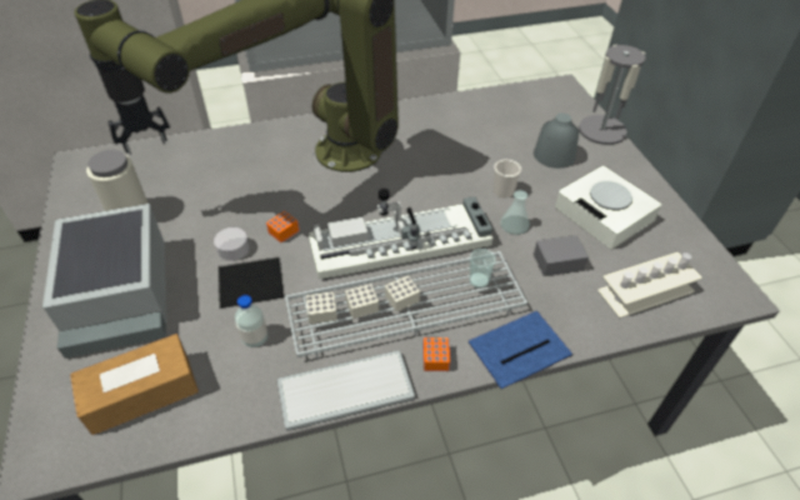

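The top view shows three white modules at about (400,213), (437,213) and (472,213) at 800 px scale, all on the shelf. The orange look-alikes are at (387,155) and (491,329). The block is at (435,294) in the tray, the mat at (525,272) and the clamp handle at (376,272). I'll enlarge a crop to measure.

```bash
cat > h.py <<'E'
from workcell import *
import numpy as np, cv2
from scipy.spatial.transform import Rotation as Rn
def ray(c,u,v,z):
    K,R,t=c["camera_matrix"],np.array(c["R"]),np.array(c["t"])
    o=-R.T@t; d=R.T@np.linalg.solve(K,[u,v,1.]); return o+d*(z-o[2])/d[2]
def proj(c,X):
    p=np.array(c["camera_matrix"])@(np.array(c["R"])@np.array(X)+c["t"]); return p[:2]/p[2]
def rot():
    w,x,y,z=read_state()["tcp_rot"]; return Rn.from_quat([x,y,z,w])
def go(target,yaw=None):
    """target: grasp point (world); yaw: world angle of jaw axis. prints shift (cm, tool axes) and az from the present pose"""
    s=read_state();r=rot();d=np.array(target)+[0,0,.054]-s["ee_pos"]
    print("t cm",np.round(r.inv().apply(d)*100,2))
    if yaw is not None:
        y=r.as_matrix()[:,1]; a=np.arctan2(y[1],y[0]); dd=(yaw-a+np.pi/2)%np.pi-np.pi/2
        tilt=np.degrees((Rn.from_matrix(np.column_stack([[np.sin(yaw),-np.cos(yaw),0],[np.cos(yaw),np.sin(yaw),0],[0,0,-1]]))).inv()*r).magnitude() if 0 else 0
        print("az",np.round(-np.degrees(dd),2),"jaw now",np.round(np.degrees(a),2), "zaxis",np.round(r.as_matrix()[:,2],4))
E
python3 - <<'E'
from h import *
i=cv2.imread("pics/top0.png")[140:255,230:400];cv2.imwrite("pics/c1.png",cv2.resize(i,(800,541),interpolation=cv2.INTER_CUBIC))
E
```

```text
(no output)
```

View pics/c1.png

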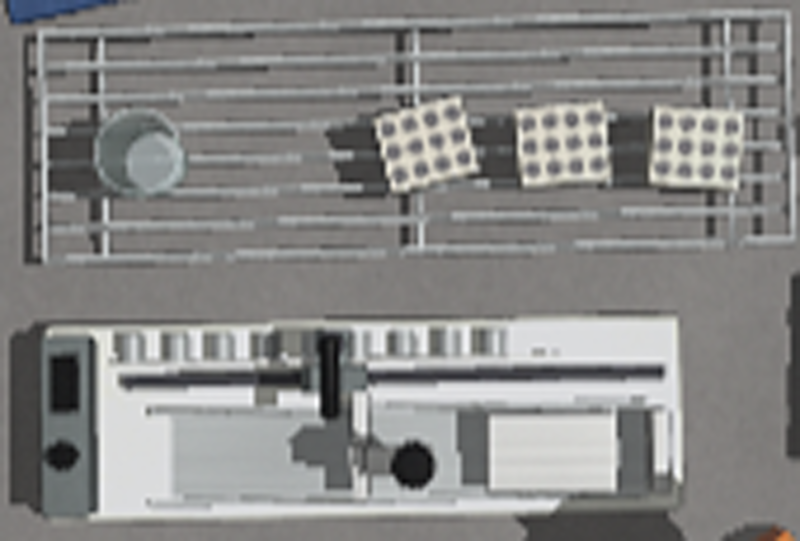

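The crop shows three white modules, wells up, at crop (427,145), (563,143) and (695,148). The black bar handle is at (330,375), the knob at (412,465), and the block spans (487..618, 413..492).

Run:
```python
from h import *
c=get_calibration("top");k=800/170
P=lambda u,v,z:ray(c,230+u/k-.5+.5/k,140+v/k-.5+.5/k,z)
pr=lambda n,p:print(n,np.round(p,4))
tr,br,tl,bl=[P(*a,.045) for a in((678,317),(683,510),(45,325),(45,517))]
for n,p in zip(("tr","br","tl","bl"),(tr,br,tl,bl)):pr(n,p)
ang=np.arctan2((tl-tr)[1],(tl-tr)[0]);print("tray y-axis angle deg",np.degrees(ang),"len",np.linalg.norm(tl-tr),np.linalg.norm(bl-br),"wid",np.linalg.norm(tr-br),np.linalg.norm(tl-bl))
pr("bar ends mid",(P(330,335,.152)+P(328,418,.152))/2);print(np.linalg.norm(P(330,335,.152)-P(328,418,.152)))
pr("knob",P(412,465,.191))
pr("block",P(553,453,.085)); print([np.round(P(*a,.085),3) for a in((487,413),(618,411),(487,492),(618,490))])
for q in([(375,115),(460,96),(475,168),(393,192)],[(515,107),(604,101),(609,182),(523,187)],[(652,106),(743,109),(740,190),(650,187)]):
    w=np.array([P(*a,.074) for a in q]);print(np.round(w.mean(0),4),np.round(np.linalg.norm(w-np.roll(w,1,0),axis=1),3),[round(np.degrees(np.arctan2(*(w[a]-w[b])[[1,0]])),1) for a,b in((0,1),(3,2),(0,3),(1,2))])
# mat corners (800x500 view)
Q=lambda u,v,z:ray(c,u*.8-.1,v*.8-.1,z)
w=np.array([Q(*a,.004) for a in((497,249),(553,248),(554,297),(498,297))]);print("mat",np.round(w,3).tolist(),w.mean(0))
for n,a,z in(("bottle",(538,208),.15),("dishes",(542,319),.045),("beaker",(325,215),.08),("flask",(265,286),.06)):pr(n,Q(*a,z))
```

```text
tr [ 0.5336 -0.2007  0.045 ]
br [ 0.3828 -0.1997  0.045 ]
tl [0.5411 0.295  0.045 ]
bl [0.3915 0.298  0.045 ]
tray y-axis angle deg 89.13221228966526 len 0.4957223376692072 0.49779239169683004 wid 0.15073827151883343 0.1496152438496632
bar ends mid [0.4973 0.0678 0.152 ]
0.05982375936014192
knob [0.435  0.0093 0.191 ]
block [ 0.4329 -0.0967  0.085 ]
[array([ 0.465, -0.048,  0.085]), array([ 0.463, -0.147,  0.085]), array([ 0.405, -0.046,  0.085]), array([ 0.404, -0.145,  0.085])]
[ 0.6729 -0.0067  0.074 ] [0.061 0.067 0.057 0.066] [np.float64(101.1), np.float64(104.8), np.float64(11.6), np.float64(10.1)]
[ 0.6688 -0.1121  0.074 ] [0.062 0.069 0.063 0.066] [np.float64(92.3), np.float64(91.8), np.float64(4.0), np.float64(1.7)]
[ 0.6631 -0.2148  0.074 ] [0.063 0.07  0.063 0.069] [np.float64(86.5), np.float64(86.5), np.float64(-3.2), np.float64(-4.0)]
mat [[0.561, -0.298, 0.004], [0.559, -0.469, 0.004], [0.411, -0.466, 0.004], [0.415, -0.296, 0.004]] [ 0.48665142 -0.3822332   0.004     ]
bottle [ 0.667  -0.3842  0.15  ]
dishes [ 0.3506 -0.4149  0.045 ]
beaker [0.671  0.2101 0.08  ]
flask [0.4709 0.3922 0.06  ]
```

Run:
```python
from h import *
go([.497,.068,.205],np.radians(89.1))
```

```text
t cm [-49.8   54.03   4.48]
az 15.5 jaw now 104.6 zaxis [-5.0e-04  1.5e-03 -1.0e+00]
```

{"api": "carry_out", "payload": {"motion": [{"tx": -49.8,"ty": 54.0,"tz": 4.5,"az": 15.5,"hand": 45},{"tx": -49.8,"ty": 54.0,"tz": 4.5,"az": 15.5,"hand": 45},{"tx": -49.8,"ty": 54.0,"tz": 4.5,"az": 15.5,"hand": 45},{"tx": -49.8,"ty": 54.0,"tz": 4.5,"az": 15.5,"hand": 45},{"tx": -49.8,"ty": 54.0,"tz": 4.5,"az": 15.5,"hand": 45},{"tx": -49.8,"ty": 54.0,"tz": 4.5,"az": 15.5,"hand": 45},{"tx": -49.8,"ty": 54.0,"tz": 4.5,"az": 15.5,"hand": 45},{"tx": -49.8,"ty": 54.0,"tz": 4.5,"az": 15.5,"hand": 45},{"tx": -49.8,"ty": 54.0,"tz": 4.5,"az": 15.5,"hand": 45},{"tx": -49.8,"ty": 54.0,"tz": 4.5,"az": 15.5,"hand": 45},{"tx": -49.8,"ty": 54.0,"tz": 4.5,"az": 15.5,"hand": 45},{"tx": -49.8,"ty": 54.0,"tz": 4.5,"az": 15.5,"hand": 45},{"tx": -49.8,"ty": 54.0,"tz": 4.5,"az": 15.5,"hand": 45},{"tx": -49.8,"ty": 54.0,"tz": 4.5,"az": 15.5,"hand": 45},{"tx": -49.8,"ty": 54.0,"tz": 4.5,"az": 15.5,"hand": 45},{"tx": -49.8,"ty": 54.0,"tz": 4.5,"az": 15.5,"hand": 45},{"tx": -49.8,"ty": 54.0,"tz": 4.5,"az": 15.5,"hand": 45},{"tx": -49.8,"ty": 54.0,"tz": 4.5,"az": 15.5,"hand": 45},{"tx": -49.8,"ty": 54.0,"tz": 4.5,"az": 15.5,"hand": 45},{"tx": -49.8,"ty": 54.0,"tz": 4.5,"az": 15.5,"hand": 45}]}}

```text
$.motion[0]: bad value
```

Run:
```python
from h import *
go([.497,.068,.145],np.radians(89.1)); c=get_calibration("wrist"); i=camera("wrist"); cv2.imwrite("pics/w1.png",i[:,:,::-1])
print(np.round(rot().as_matrix(),3),read_state()["ft_force"],read_state()["time_s"])
print("bar ends pred",[proj(c,p).round(1) for p in([.467,.068,.152],[.527,.068,.152])],"knob",proj(c,[.435,.0093,.191]))
```

```text
t cm [-49.8   54.02  10.48]
az 15.5 jaw now 104.6 zaxis [-5.0e-04  1.5e-03 -1.0e+00]
[[-0.968 -0.252 -0.   ]
 [-0.252  0.968  0.001]
 [ 0.     0.001 -1.   ]] [ 0.19514816 -0.17277356  0.22597886] 0.15
bar ends pred [array([795.9, 592.8]), array([762.6, 621.2])] knob [821.59773558 622.35788927]
```

View pics/w1.png

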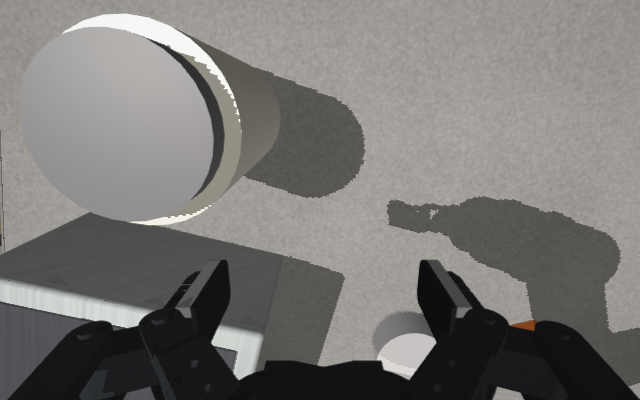

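The arm hasn't moved. The picture only shows the start area: fingers and the container lid.

{"api": "carry_out", "payload": {"motion": [{"ax": 0,"ay": 0,"tx": -49.8,"ty": 54.0,"tz": 4.5,"az": 15.5,"hand": 45}]}}

```text
time_s: 0.25
ee_pos: [0.1725, -0.5404, 0.2982]
tcp_rot: [-0.002, -0.054, 0.999, 0.002]
ft_force: [1.0, 1.9, -0.6]
gripper_width: 0.073
```

Run:
```python
from h import *
go([.497,.068,.205],np.radians(89.1))
```

```text
t cm [-38.84  56.97   4.03]
az 7.09 jaw now 96.19 zaxis [-0.0034  0.0037 -1.    ]
```

{"api": "carry_out", "payload": {"motion": [{"ax": 0,"ay": 0,"az": 7,"tx": -38.8,"ty": 57,"tz": 4,"hand": 45},{"ax": 0,"ay": 0,"az": 7,"tx": -38.8,"ty": 57,"tz": 4,"hand": 45},{"ax": 0,"ay": 0,"az": 7,"tx": -38.8,"ty": 57,"tz": 4,"hand": 45},{"ax": 0,"ay": 0,"az": 7,"tx": -38.8,"ty": 57,"tz": 4,"hand": 45},{"ax": 0,"ay": 0,"az": 7,"tx": -38.8,"ty": 57,"tz": 4,"hand": 45},{"ax": 0,"ay": 0,"az": 7,"tx": -38.8,"ty": 57,"tz": 4,"hand": 45},{"ax": 0,"ay": 0,"az": 7,"tx": -38.8,"ty": 57,"tz": 4,"hand": 45},{"ax": 0,"ay": 0,"az": 7,"tx": -38.8,"ty": 57,"tz": 4,"hand": 45},{"ax": 0,"ay": 0,"az": 7,"tx": -38.8,"ty": 57,"tz": 4,"hand": 45},{"ax": 0,"ay": 0,"az": 7,"tx": -38.8,"ty": 57,"tz": 4,"hand": 45},{"ax": 0,"ay": 0,"az": 7,"tx": -38.8,"ty": 57,"tz": 4,"hand": 45},{"ax": 0,"ay": 0,"az": 7,"tx": -38.8,"ty": 57,"tz": 4,"hand": 45},{"ax": 0,"ay": 0,"az": 7,"tx": -38.8,"ty": 57,"tz": 4,"hand": 45},{"ax": 0,"ay": 0,"az": 7,"tx": -38.8,"ty": 57,"tz": 4,"hand": 45},{"ax": 0,"ay": 0,"az": 7,"tx": -38.8,"ty": 57,"tz": 4,"hand": 45},{"ax": 0,"ay": 0,"az": 7,"tx": -38.8,"ty": 57,"tz": 4,"hand": 45},{"ax": 0,"ay": 0,"az": 7,"tx": -38.8,"ty": 57,"tz": 4,"hand": 45},{"ax": 0,"ay": 0,"az": 7,"tx": -38.8,"ty": 57,"tz": 4,"hand": 45}]}}

```text
time_s: 2.05
ee_pos: [0.4949, 0.0702, 0.2616]
tcp_rot: [0.0, 0.005, 1.0, 0.0]
ft_force: [-0.3, -0.2, -0.0]
gripper_width: 0.0386
```

Run:
```python
from h import *
go([.497,.068,.145],np.radians(89.1)); c=get_calibration("wrist"); i=camera("wrist"); cv2.imwrite("pics/w2.png",i[:,:,::-1])
print(read_state()["ft_force"],read_state()["time_s"])
print("bar ends pred",[proj(c,p).round(1) for p in([.467,.068,.152],[.527,.068,.152])],"knob",proj(c,[.435,.0093,.191]))
```

```text
t cm [-0.2  -0.22  6.26]
az 0.28 jaw now 89.38 zaxis [ 8.e-04  5.e-04 -1.e+00]
[0.00661853 0.31805465 1.15119316] 2.1
bar ends pred [array([318.9, 187.5]), array([320.4, 279.3])] knob [180.8639561  140.58761082]
```

View pics/w2.png

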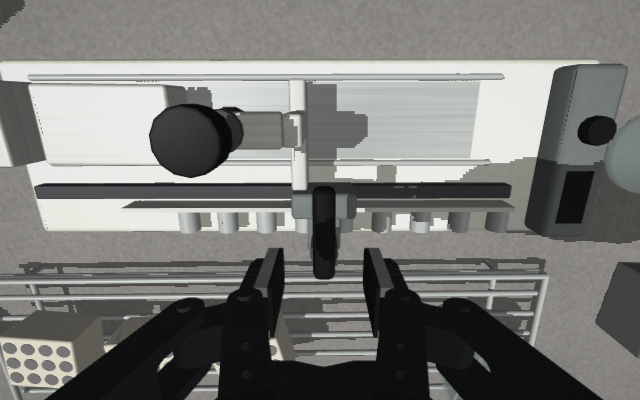

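The wrist view shows the bar handle top from (325,186) to (324,278), about 3 mm to +y of my estimate. It's centred between the open fingers, so I'll descend and pinch it.

{"api": "carry_out", "payload": {"squeeze": 50, "motion": [{"ax": 0,"ay": 0,"az": 0.3,"tx": -0.2,"ty": 0,"tz": 3,"hand": 45},{"ax": 0,"ay": 0,"az": 0.3,"tx": -0.2,"ty": 0,"tz": 5,"hand": 45},{"ax": 0,"ay": 0,"az": 0.3,"tx": -0.2,"ty": 0,"tz": 6.2,"hand": 45},{"ax": 0,"ay": 0,"az": 0.3,"tx": -0.2,"ty": 0,"tz": 6.2,"hand": 45},{"ax": 0,"ay": 0,"az": 0.3,"tx": -0.2,"ty": 0,"tz": 6.2,"hand": 0},{"ax": 0,"ay": 0,"az": 0.3,"tx": -0.2,"ty": 0,"tz": 6.2,"hand": 0},{"ax": 0,"ay": 0,"az": 0.3,"tx": -0.2,"ty": 0,"tz": 6.2,"hand": 0},{"ax": 0,"ay": 0,"az": 0.3,"tx": -0.2,"ty": 0,"tz": 6.2,"hand": 0},{"ax": 0,"ay": 0,"az": 0.3,"tx": -0.2,"ty": 0,"tz": 6.2,"hand": 0},{"ax": 0,"ay": 0,"az": 0.3,"tx": -0.2,"ty": 0,"tz": 6.2,"hand": 0}]}}

```text
time_s: 3.1
ee_pos: [0.4977, 0.0711, 0.2007]
tcp_rot: [0.001, 0.007, 1.0, 0.0]
ft_force: [-1.1, -0.9, 5.3]
gripper_width: 0.0129
```

{"api": "carry_out", "payload": {"motion": [{"ax": 0,"ay": 0,"az": 0,"tx": 0,"ty": 0,"tz": -1,"hand": 0},{"ax": 0,"ay": 0,"az": 0,"tx": 0,"ty": 0,"tz": -2,"hand": 0},{"ax": 0,"ay": 0,"az": 0,"tx": 0,"ty": 0,"tz": -2.3,"hand": 0},{"ax": 0,"ay": 0,"az": 0,"tx": 0,"ty": 0,"tz": -2.3,"hand": 0},{"ax": 0,"ay": 0,"az": 0,"tx": 0,"ty": 0,"tz": -2.3,"hand": 0}]}}

```text
time_s: 3.6
ee_pos: [0.4975, 0.0713, 0.2211]
tcp_rot: [0.0, 0.007, 1.0, 0.0]
ft_force: [5.8, -1.5, -7.4]
gripper_width: 0.0131
```

Run:
```python
from h import *
go([.497,.07,.168],np.radians(89.1)); print(read_state()["ft_force"])
```

```text
t cm [ 0.05 -0.13 -0.09]
az 0.04 jaw now 89.14 zaxis [ 3.e-04  5.e-04 -1.e+00]
[ 5.78975658 -1.53524765 -7.39029604]
```

{"api": "carry_out", "payload": {"motion": [{"ax": 0,"ay": 0,"az": 0,"tx": 0,"ty": 0,"tz": -0.2,"hand": 0},{"ax": 0,"ay": 0,"az": 0,"tx": 0,"ty": 1,"tz": -0.2,"hand": 0},{"ax": 0,"ay": 0,"az": 0,"tx": 0,"ty": 2.5,"tz": -0.2,"hand": 0},{"ax": 0,"ay": 0,"az": 0,"tx": 0,"ty": 4,"tz": -0.2,"hand": 0},{"ax": 0,"ay": 0,"az": 0,"tx": 0,"ty": 5.5,"tz": -0.2,"hand": 0},{"ax": 0,"ay": 0,"az": 0,"tx": 0,"ty": 7,"tz": -0.2,"hand": 0},{"ax": 0,"ay": 0,"az": 0,"tx": 0,"ty": 8.5,"tz": -0.2,"hand": 0},{"ax": 0,"ay": 0,"az": 0,"tx": 0,"ty": 10,"tz": -0.2,"hand": 0},{"ax": 0,"ay": 0,"az": 0,"tx": 0,"ty": 11.5,"tz": -0.2,"hand": 0},{"ax": 0,"ay": 0,"az": 0,"tx": 0,"ty": 13,"tz": -0.2,"hand": 0},{"ax": 0,"ay": 0,"az": 0,"tx": 0,"ty": 13.9,"tz": -0.2,"hand": 0},{"ax": 0,"ay": 0,"az": 0,"tx": 0,"ty": 13.9,"tz": -0.2,"hand": 0},{"ax": 0,"ay": 0,"az": 0,"tx": 0,"ty": 13.9,"tz": -0.2,"hand": 0}]}}

```text
time_s: 4.9
ee_pos: [0.499, 0.2105, 0.2235]
tcp_rot: [-0.001, 0.007, 1.0, 0.0]
ft_force: [1.9, 1.2, -7.3]
gripper_width: 0.0131
```

{"api": "carry_out", "payload": {"motion": [{"ax": 0,"ay": 0,"az": 0,"tx": 0,"ty": 0,"tz": 1,"hand": 0},{"ax": 0,"ay": 0,"az": 0,"tx": 0,"ty": 0,"tz": 1.8,"hand": 0},{"ax": 0,"ay": 0,"az": 0,"tx": 0,"ty": 0,"tz": 1.8,"hand": 0},{"ax": 0,"ay": 0,"az": 0,"tx": 0,"ty": 0,"tz": 1.8,"hand": 45},{"ax": 0,"ay": 0,"az": 0,"tx": 0,"ty": 0,"tz": 1.8,"hand": 45},{"ax": 0,"ay": 0,"az": 0,"tx": 0,"ty": 0,"tz": 1.8,"hand": 45},{"ax": 0,"ay": 0,"az": 0,"tx": 0,"ty": 0,"tz": 1.8,"hand": 45},{"ax": 0,"ay": 0,"az": 0,"tx": 0,"ty": 0,"tz": -3,"hand": 45},{"ax": 0,"ay": 0,"az": 0,"tx": 0,"ty": 0,"tz": -6,"hand": 45},{"ax": 0,"ay": 0,"az": 0,"tx": 0,"ty": 0,"tz": -6,"hand": 45}]}}

```text
time_s: 5.9
ee_pos: [0.5005, 0.2104, 0.2904]
tcp_rot: [0.004, 0.007, 1.0, 0.002]
ft_force: [-0.4, 0.6, 0.2]
gripper_width: 0.0382
```

Run:
```python
from h import *
go([.433,-.0945,.18],np.radians(-.9)); c=get_calibration("wrist"); i=camera("wrist"); cv2.imwrite("pics/w3.png",i[:,:,::-1])
print("bar ends pred down",[proj(c,p).round(1) for p in([.469,.211,.152],[.529,.211,.152])],"up",[proj(c,p).round(1) for p in([.469,.211,.175],[.529,.211,.175])])
```

```text
t cm [  6.34 -30.61   5.45]
az -89.95 jaw now 89.15 zaxis [ 0.0081  0.0044 -1.    ]
bar ends pred down [array([322.7, 169.5]), array([324. , 252.1])] up [array([322.8, 177.7]), array([324.3, 268.3])]
```

View pics/w3.png

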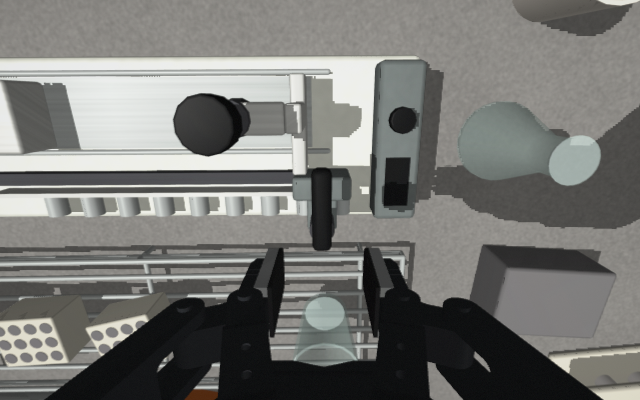

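The bar top runs from (321,169) to (321,250), matching the "down" prediction, so the clamp is latched at the last notch. Next is the block.

Run:
```python
from h import *
print(np.round(read_state()["qpos"],2))
go([.433,-.0945,.18],np.radians(-.9))
```

```text
[ 0.77 -0.12 -0.1   0.   -1.58 -2.36]
t cm [  6.25 -30.6    5.21]
az -89.95 jaw now 89.15 zaxis [ 0.0044  0.0032 -1.    ]
```

{"api": "carry_out", "payload": {"motion": [{"ax": 0,"ay": 0,"az": -90,"tx": 6.2,"ty": -30.6,"tz": 0,"hand": 100},{"ax": 0,"ay": 0,"az": -90,"tx": 6.2,"ty": -30.6,"tz": 0,"hand": 100},{"ax": 0,"ay": 0,"az": -90,"tx": 6.2,"ty": -30.6,"tz": 0,"hand": 100},{"ax": 0,"ay": 0,"az": -90,"tx": 6.2,"ty": -30.6,"tz": 0,"hand": 100},{"ax": 0,"ay": 0,"az": -90,"tx": 6.2,"ty": -30.6,"tz": 0,"hand": 100},{"ax": 0,"ay": 0,"az": -90,"tx": 6.2,"ty": -30.6,"tz": 0,"hand": 100},{"ax": 0,"ay": 0,"az": -90,"tx": 6.2,"ty": -30.6,"tz": 0,"hand": 100},{"ax": 0,"ay": 0,"az": -90,"tx": 6.2,"ty": -30.6,"tz": 0,"hand": 100},{"ax": 0,"ay": 0,"az": -90,"tx": 6.2,"ty": -30.6,"tz": 0,"hand": 100},{"ax": 0,"ay": 0,"az": -90,"tx": 6.2,"ty": -30.6,"tz": 0,"hand": 100},{"ax": 0,"ay": 0,"az": -90,"tx": 6.2,"ty": -30.6,"tz": 0,"hand": 100},{"ax": 0,"ay": 0,"az": -90,"tx": 6.2,"ty": -30.6,"tz": 4,"hand": 100},{"ax": 0,"ay": 0,"az": -90,"tx": 6.2,"ty": -30.6,"tz": 5,"hand": 100},{"ax": 0,"ay": 0,"az": -90,"tx": 6.2,"ty": -30.6,"tz": 5,"hand": 100},{"ax": 0,"ay": 0,"az": -90,"tx": 6.2,"ty": -30.6,"tz": 5,"hand": 100}]}}

```text
time_s: 7.45
ee_pos: [0.4329, -0.0952, 0.2352]
tcp_rot: [-0.0, -0.702, 0.712, -0.0]
ft_force: [-0.6, -0.2, 0.7]
gripper_width: 0.0855
```

Run:
```python
from h import *
go([.433,-.0945,.068],np.radians(-.9)); c=get_calibration("wrist"); i=camera("wrist"); cv2.imwrite("pics/w4.png",i[:,:,::-1])
T=lambda x,y,z:[.4349+x+.0154*y,.0165+y-.0154*x,z]
print(np.round(read_state()["ee_pos"],4))
print("block top corners pred",[proj(c,[x,y,.085]).round() for x in(.404,.464) for y in(-.1445,-.0445)],"stop top edge",[proj(c,T(x,-.185,.085)).round() for x in(-.032,.032)])
```

```text
t cm [-0.07 -0.   11.32]
az 0.04 jaw now 179.14 zaxis [ 7.e-04 -7.e-04 -1.e+00]
[ 0.4331 -0.0951  0.2356]
block top corners pred [array([366., 142.]), array([363., 273.]), array([277., 143.]), array([285., 274.])] stop top edge [array([373., 105.]), array([275., 105.])]
```

View pics/w4.png

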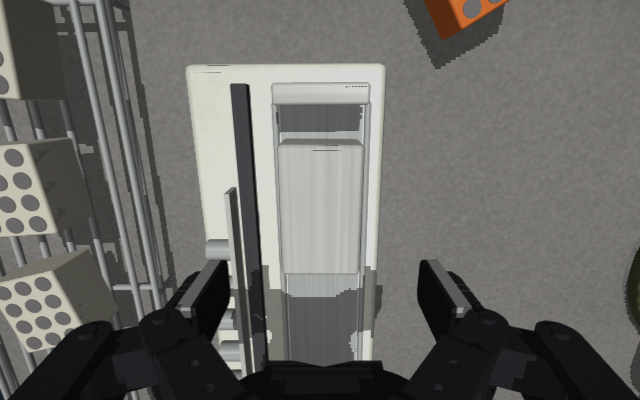

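The block top spans (278..363, 145..273), and the stop edge is at row 104, where I predicted it. The block is centred between the fingers.

{"api": "carry_out", "payload": {"squeeze": 100, "motion": [{"ax": 0,"ay": 0,"az": 0,"tx": 0,"ty": -0.1,"tz": 4,"hand": 93},{"ax": 0,"ay": 0,"az": 0,"tx": 0,"ty": -0.1,"tz": 8,"hand": 93},{"ax": 0,"ay": 0,"az": 0,"tx": 0,"ty": -0.1,"tz": 10,"hand": 93},{"ax": 0,"ay": 0,"az": 0,"tx": 0,"ty": -0.1,"tz": 11.2,"hand": 93},{"ax": 0,"ay": 0,"az": 0,"tx": 0,"ty": -0.1,"tz": 11.2,"hand": 93},{"ax": 0,"ay": 0,"az": 0,"tx": 0,"ty": -0.1,"tz": 11.2,"hand": 0},{"ax": 0,"ay": 0,"az": 0,"tx": 0,"ty": -0.1,"tz": 11.2,"hand": 0},{"ax": 0,"ay": 0,"az": 0,"tx": 0,"ty": -0.1,"tz": 11.2,"hand": 0},{"ax": 0,"ay": 0,"az": 0,"tx": 0,"ty": -0.1,"tz": 11.2,"hand": 0},{"ax": 0,"ay": 0,"az": 0,"tx": 0,"ty": -0.1,"tz": 11.2,"hand": 0}]}}

```text
time_s: 8.5
ee_pos: [0.4351, -0.0949, 0.1247]
tcp_rot: [0.002, -0.702, 0.712, -0.002]
ft_force: [1.1, 1.4, 6.5]
gripper_width: 0.0586
```

{"api": "carry_out", "payload": {"motion": [{"ax": 0,"ay": 0,"az": 0,"tx": 0,"ty": 0,"tz": -1,"hand": 0},{"ax": 0,"ay": 0,"az": 0,"tx": 0,"ty": 0,"tz": -3,"hand": 0},{"ax": 0,"ay": 0,"az": 0,"tx": 0,"ty": 0,"tz": -5.5,"hand": 0},{"ax": 0,"ay": 0,"az": 0,"tx": 0,"ty": 0,"tz": -6,"hand": 0},{"ax": 0,"ay": 0,"az": 0,"tx": 0,"ty": 0,"tz": -6,"hand": 0}]}}

```text
time_s: 9.0
ee_pos: [0.4336, -0.0947, 0.1821]
tcp_rot: [0.0, -0.702, 0.712, 0.0]
ft_force: [-0.3, 0.5, -8.0]
gripper_width: 0.0583
```

Run:
```python
from h import *
s=read_state();print(np.round(s["ft_force"],1),s["time_s"],s["gripper_width"],np.round(s["ee_pos"],4))
go([.487,-.383,s["ee_pos"][2]-.054],0)
```

```text
[-0.3  0.5 -8. ] 9.0 0.05827023772984286 [ 0.4336 -0.0947  0.1821]
t cm [28.74 -5.77 -0.03]
az -0.86 jaw now 179.14 zaxis [ 3.0e-04  1.1e-03 -1.0e+00]
```

{"api": "carry_out", "payload": {"motion": [{"ax": 0,"ay": 0,"az": -0.9,"tx": 4,"ty": -0.8,"tz": 0,"hand": 0},{"ax": 0,"ay": 0,"az": -0.9,"tx": 8,"ty": -1.6,"tz": 0,"hand": 0},{"ax": 0,"ay": 0,"az": -0.9,"tx": 12,"ty": -2.4,"tz": 0,"hand": 0},{"ax": 0,"ay": 0,"az": -0.9,"tx": 16,"ty": -3.2,"tz": 0,"hand": 0},{"ax": 0,"ay": 0,"az": -0.9,"tx": 20,"ty": -4,"tz": 0,"hand": 0},{"ax": 0,"ay": 0,"az": -0.9,"tx": 24,"ty": -4.8,"tz": 0,"hand": 0},{"ax": 0,"ay": 0,"az": -0.9,"tx": 28.7,"ty": -5.8,"tz": 1,"hand": 0},{"ax": 0,"ay": 0,"az": -0.9,"tx": 28.7,"ty": -5.8,"tz": 3,"hand": 0},{"ax": 0,"ay": 0,"az": -0.9,"tx": 28.7,"ty": -5.8,"tz": 5.5,"hand": 0},{"ax": 0,"ay": 0,"az": -0.9,"tx": 28.7,"ty": -5.8,"tz": 8,"hand": 0},{"ax": 0,"ay": 0,"az": -0.9,"tx": 28.7,"ty": -5.8,"tz": 9,"hand": 0},{"ax": 0,"ay": 0,"az": -0.9,"tx": 28.7,"ty": -5.8,"tz": 9.4,"hand": 0},{"ax": 0,"ay": 0,"az": -0.9,"tx": 28.7,"ty": -5.8,"tz": 9.4,"hand": 0}]}}

```text
time_s: 10.3
ee_pos: [0.4873, -0.3827, 0.0877]
tcp_rot: [0.0, 0.708, -0.707, -0.0]
ft_force: [0.4, 1.1, -5.8]
gripper_width: 0.058
```

Still hanging, about 3 mm to go.

{"api": "carry_out", "payload": {"motion": [{"ax": 0,"ay": 0,"az": 0,"tx": 0,"ty": 0,"tz": 0.2,"hand": 0},{"ax": 0,"ay": 0,"az": 0,"tx": 0,"ty": 0,"tz": 0.3,"hand": 0},{"ax": 0,"ay": 0,"az": 0,"tx": 0,"ty": 0,"tz": 0.4,"hand": 0},{"ax": 0,"ay": 0,"az": 0,"tx": 0,"ty": 0,"tz": 0.4,"hand": 0}]}}

```text
time_s: 10.7
ee_pos: [0.4876, -0.3828, 0.0844]
tcp_rot: [-0.0, 0.707, -0.707, 0.0]
ft_force: [0.3, 0.0, -6.6]
gripper_width: 0.0583
```

{"api": "carry_out", "payload": {"motion": [{"ax": 0,"ay": 0,"az": 0,"tx": 0,"ty": 0,"tz": 0.1,"hand": 0},{"ax": 0,"ay": 0,"az": 0,"tx": 0,"ty": 0,"tz": 0.2,"hand": 0},{"ax": 0,"ay": 0,"az": 0,"tx": 0,"ty": 0,"tz": 0.2,"hand": 0}]}}

```text
time_s: 11.0
ee_pos: [0.4878, -0.383, 0.0839]
tcp_rot: [0.0, 0.708, -0.707, 0.001]
ft_force: [-4.1, 3.7, 3.7]
gripper_width: 0.0585
```

{"api": "carry_out", "payload": {"motion": [{"ax": 0,"ay": 0,"az": 0,"tx": 0,"ty": 0,"tz": 0,"hand": 95},{"ax": 0,"ay": 0,"az": 0,"tx": 0,"ty": 0,"tz": 0,"hand": 95},{"ax": 0,"ay": 0,"az": 0,"tx": 0,"ty": 0,"tz": 0,"hand": 95},{"ax": 0,"ay": 0,"az": 0,"tx": 0,"ty": 0,"tz": -2,"hand": 95},{"ax": 0,"ay": 0,"az": 0,"tx": 0,"ty": 0,"tz": -6,"hand": 95},{"ax": 0,"ay": 0,"az": 0,"tx": 0,"ty": 0,"tz": -11,"hand": 95},{"ax": 0,"ay": 0,"az": 0,"tx": 0,"ty": 0,"tz": -15,"hand": 95},{"ax": 0,"ay": 0,"az": 0,"tx": 0,"ty": 0,"tz": -15,"hand": 95}]}}

```text
time_s: 11.8
ee_pos: [0.4891, -0.3844, 0.2407]
tcp_rot: [-0.001, 0.707, -0.707, 0.006]
ft_force: [-0.0, -0.9, 0.6]
gripper_width: 0.0811
```

Run:
```python
from h import *
go([.6645,-.2125,.18],np.radians(-3.5))
```

```text
t cm [-17.18 -17.55   0.73]
az 3.56 jaw now -179.94 zaxis [ 0.0107 -0.0073 -0.9999]
```

{"api": "carry_out", "payload": {"motion": [{"ax": 0,"ay": 0,"az": 3.5,"tx": -17.2,"ty": -17.6,"tz": 0.5,"hand": 95},{"ax": 0,"ay": 0,"az": 3.5,"tx": -17.2,"ty": -17.6,"tz": 0.5,"hand": 95},{"ax": 0,"ay": 0,"az": 3.5,"tx": -17.2,"ty": -17.6,"tz": 0.5,"hand": 95},{"ax": 0,"ay": 0,"az": 3.5,"tx": -17.2,"ty": -17.6,"tz": 0.5,"hand": 95},{"ax": 0,"ay": 0,"az": 3.5,"tx": -17.2,"ty": -17.6,"tz": 0.5,"hand": 95},{"ax": 0,"ay": 0,"az": 3.5,"tx": -17.2,"ty": -17.6,"tz": 0.5,"hand": 95},{"ax": 0,"ay": 0,"az": 3.5,"tx": -17.2,"ty": -17.6,"tz": 0.5,"hand": 95},{"ax": 0,"ay": 0,"az": 3.5,"tx": -17.2,"ty": -17.6,"tz": 0.5,"hand": 95},{"ax": 0,"ay": 0,"az": 3.5,"tx": -17.2,"ty": -17.6,"tz": 0.5,"hand": 95}]}}

```text
time_s: 12.7
ee_pos: [0.6627, -0.2118, 0.2276]
tcp_rot: [0.0, -0.685, 0.729, -0.0]
ft_force: [1.0, 0.6, 0.2]
gripper_width: 0.081
```

Run:
```python
from h import *
go([.6645,-.2125,.054],np.radians(-3.5)); c=get_calibration("wrist"); i=camera("wrist"); t=camera("top")[:,:,::-1]
a=i[:,:,::-1].copy()
def box(x,y,th):
    R=np.array([[np.cos(th),-np.sin(th)],[np.sin(th),np.cos(th)]]);q=[R@[sx*.03,sy*.035]+[x,y] for sx,sy in((1,1),(1,-1),(-1,-1),(-1,1))]
    return np.int32([proj(c,[*p,.074]) for p in q])
for m in((.6645,-.2125,-.061),(.670,-.1095,.035),(.6745,-.004,.19)):cv2.polylines(a,[box(*m)],1,(0,0,255),1)
print(box(.6645,-.2125,-.061).tolist())
t=cv2.resize(t[130:260,230:460],(640,362),interpolation=cv2.INTER_CUBIC)
cv2.imwrite("pics/w5.png",np.vstack([a[:230],t]))
```

```text
t cm [ 0.06 -0.18 11.96]
az -0.03 jaw now 176.47 zaxis [ 7.e-04 -2.e-04 -1.e+00]
[[282, 252], [278, 161], [364, 161], [360, 252]]
```

View pics/w5.png

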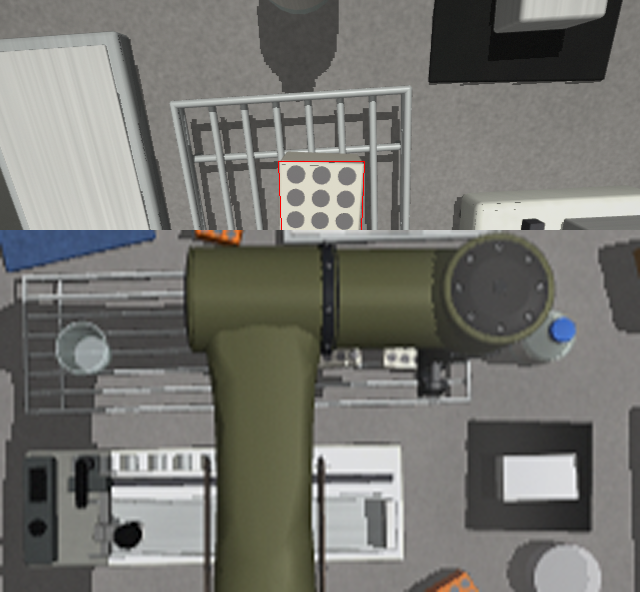

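The predicted outline (red) sits exactly on the module's top edges, at (278..364, 161..252). In the top view the block lies wholly on the mat. Now grasping module A.

{"api": "carry_out", "payload": {"squeeze": 70, "motion": [{"ax": 0,"ay": 0,"az": 0,"tx": 0,"ty": -0.2,"tz": 4,"hand": 95},{"ax": 0,"ay": 0,"az": 0,"tx": 0,"ty": -0.2,"tz": 8,"hand": 95},{"ax": 0,"ay": 0,"az": 0,"tx": 0,"ty": -0.2,"tz": 11,"hand": 95},{"ax": 0,"ay": 0,"az": 0,"tx": 0,"ty": -0.2,"tz": 11.9,"hand": 95},{"ax": 0,"ay": 0,"az": 0,"tx": 0,"ty": -0.2,"tz": 11.9,"hand": 95},{"ax": 0,"ay": 0,"az": 0,"tx": 0,"ty": -0.2,"tz": 11.9,"hand": 0},{"ax": 0,"ay": 0,"az": 0,"tx": 0,"ty": -0.2,"tz": 11.9,"hand": 0},{"ax": 0,"ay": 0,"az": 0,"tx": 0,"ty": -0.2,"tz": 11.9,"hand": 0},{"ax": 0,"ay": 0,"az": 0,"tx": 0,"ty": -0.2,"tz": 11.9,"hand": 0},{"ax": 0,"ay": 0,"az": 0,"tx": 0,"ty": -0.2,"tz": 11.9,"hand": 0}]}}

```text
time_s: 13.8
ee_pos: [0.6666, -0.2111, 0.1116]
tcp_rot: [0.001, -0.686, 0.728, -0.002]
ft_force: [0.3, 0.1, 6.5]
gripper_width: 0.0592
```

{"api": "carry_out", "payload": {"motion": [{"ax": 0,"ay": 0,"az": 0,"tx": 0,"ty": 0,"tz": -1,"hand": 0},{"ax": 0,"ay": 0,"az": 0,"tx": 0,"ty": 0,"tz": -3,"hand": 0},{"ax": 0,"ay": 0,"az": 0,"tx": 0,"ty": 0,"tz": -6,"hand": 0},{"ax": 0,"ay": 0,"az": 0,"tx": 0,"ty": 0,"tz": -8,"hand": 0},{"ax": 0,"ay": 0,"az": 0,"tx": 0,"ty": 0,"tz": -8,"hand": 0}]}}

```text
time_s: 14.3
ee_pos: [0.6665, -0.2112, 0.1933]
tcp_rot: [0.002, -0.686, 0.728, -0.003]
ft_force: [1.3, -1.0, -0.7]
gripper_width: 0.0593
```

```bash
cat >> h.py <<'E'
def T(x,y,z): return np.array([.4365+x+.0154*y,.0165+y-.0154*x,z])
E
python3 - <<'E'
from h import *
s=read_state();print(np.round(s["ft_force"],1),s["time_s"],s["gripper_width"],np.round(s["ee_pos"],4))
p=T(0,-.146,0);p[2]=s["ee_pos"][2]-.054;go(p,np.radians(-.9))
E
```

```text
[ 1.3 -1.  -0.7] 14.3 0.059286159765996875 [ 0.6665 -0.2112  0.1933]
t cm [-6.76 23.67 -0.17]
az -2.54 jaw now 176.56 zaxis [ 0.0068 -0.0013 -1.    ]
```

{"api": "carry_out", "payload": {"motion": [{"ax": 0,"ay": 0,"az": -2.5,"tx": -1.2,"ty": 4,"tz": 0,"hand": 0},{"ax": 0,"ay": 0,"az": -2.5,"tx": -2.4,"ty": 8.4,"tz": 0,"hand": 0},{"ax": 0,"ay": 0,"az": -2.5,"tx": -3.7,"ty": 13,"tz": 0,"hand": 0},{"ax": 0,"ay": 0,"az": -2.5,"tx": -5,"ty": 17.5,"tz": 0,"hand": 0},{"ax": 0,"ay": 0,"az": -2.5,"tx": -6,"ty": 21,"tz": 0,"hand": 0},{"ax": 0,"ay": 0,"az": -2.5,"tx": -6.8,"ty": 23.7,"tz": 0,"hand": 0},{"ax": 0,"ay": 0,"az": -2.5,"tx": -6.8,"ty": 23.7,"tz": 0,"hand": 0},{"ax": 0,"ay": 0,"az": -2.5,"tx": -6.8,"ty": 23.7,"tz": 0,"hand": 0}]}}

```text
time_s: 15.1
ee_pos: [0.4325, -0.1284, 0.1882]
tcp_rot: [0.001, -0.701, 0.713, -0.0]
ft_force: [0.2, -0.1, -1.0]
gripper_width: 0.0595
```

Run:
```python
from h import *
s=read_state();print(np.round(s["ft_force"],1),s["time_s"],s["gripper_width"],np.round(s["ee_pos"],4))
p=T(0,-.146,.130-.054);go(p,np.radians(-.9)); c=get_calibration("wrist"); a=camera("wrist")[:,:,::-1].copy()
e=s["ee_pos"]; zt=e[2]-.0816+.044
print("pred top-front module edge",[proj(c,[e[0]+dx,e[1]-.0375+.0014,zt]).round() for dx in(.03,-.03)],"stop",[proj(c,T(x,-.185,.085)).round() for x in(-.032,.032)])
cv2.imwrite("pics/w6.png",a)
```

```text
[ 0.2 -0.1 -1. ] 15.1 0.05953425637994562 [ 0.4325 -0.1284  0.1882]
t cm [ 0.11 -0.17  5.82]
az -0.01 jaw now 179.09 zaxis [ 1.1e-03  7.0e-04 -1.0e+00]
pred top-front module edge [array([239., 220.]), array([407., 217.])] stop [array([380., 170.]), array([263., 170.])]
```

View pics/w6.png

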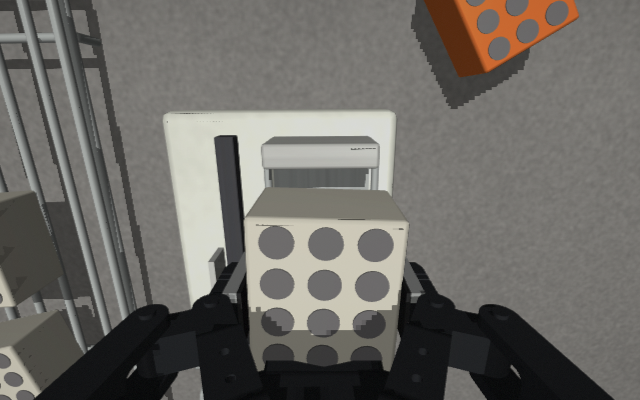

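The module is held level at (245..408), heading for the stop, whose edge is at row 167 and matches the prediction.

{"api": "carry_out", "payload": {"motion": [{"ax": 0,"ay": 0,"az": 0,"tx": 0,"ty": -0.2,"tz": 2,"hand": 0},{"ax": 0,"ay": 0,"az": 0,"tx": 0,"ty": -0.2,"tz": 4.5,"hand": 0},{"ax": 0,"ay": 0,"az": 0,"tx": 0,"ty": -0.2,"tz": 5.6,"hand": 0},{"ax": 0,"ay": 0,"az": 0,"tx": 0,"ty": -0.2,"tz": 6,"hand": 0},{"ax": 0,"ay": 0,"az": 0,"tx": 0,"ty": -0.2,"tz": 6,"hand": 0}]}}

```text
time_s: 15.65
ee_pos: [0.4351, -0.1289, 0.1282]
tcp_rot: [-0.0, -0.701, 0.713, 0.0]
ft_force: [-0.8, 0.2, -1.1]
gripper_width: 0.0591
```

{"api": "carry_out", "payload": {"motion": [{"ax": 0,"ay": 0,"az": 0,"tx": 0.2,"ty": 0,"tz": 0,"hand": 0},{"ax": 0,"ay": 0,"az": 0,"tx": 0.4,"ty": 0,"tz": 0,"hand": 0},{"ax": 0,"ay": 0,"az": 0,"tx": 0.5,"ty": 0,"tz": 0,"hand": 0},{"ax": 0,"ay": 0,"az": 0,"tx": 0.5,"ty": 0,"tz": 0,"hand": 0}]}}

```text
time_s: 16.05
ee_pos: [0.4353, -0.1321, 0.1291]
tcp_rot: [0.002, -0.702, 0.713, 0.001]
ft_force: [-3.0, 10.9, 3.2]
gripper_width: 0.0593
```

{"api": "carry_out", "payload": {"motion": [{"ax": 0,"ay": 0,"az": 0,"tx": -0.15,"ty": 0,"tz": 0.1,"hand": 0},{"ax": 0,"ay": 0,"az": 0,"tx": -0.15,"ty": 0,"tz": 0.25,"hand": 0},{"ax": 0,"ay": 0,"az": 0,"tx": -0.15,"ty": 0,"tz": 0.25,"hand": 0}]}}

```text
time_s: 16.35
ee_pos: [0.4354, -0.1318, 0.1266]
tcp_rot: [0.001, -0.701, 0.713, -0.0]
ft_force: [-1.3, 5.2, 3.9]
gripper_width: 0.0591
```

{"api": "carry_out", "payload": {"motion": [{"ax": 0,"ay": 0,"az": 0,"tx": 0,"ty": 0,"tz": 0,"hand": 86},{"ax": 0,"ay": 0,"az": 0,"tx": 0,"ty": 0,"tz": 0,"hand": 86},{"ax": 0,"ay": 0,"az": 0,"tx": 0,"ty": 0,"tz": 0,"hand": 86},{"ax": 0,"ay": 0,"az": 0,"tx": 0,"ty": 0,"tz": -1,"hand": 86},{"ax": 0,"ay": 0,"az": 0,"tx": 0,"ty": 0,"tz": -4,"hand": 86},{"ax": 0,"ay": 0,"az": 0,"tx": 0,"ty": 0,"tz": -8,"hand": 90},{"ax": 0,"ay": 0,"az": 0,"tx": 0,"ty": 0,"tz": -10,"hand": 95},{"ax": 0,"ay": 0,"az": 0,"tx": 0,"ty": 0,"tz": -10,"hand": 95}]}}

```text
time_s: 17.15
ee_pos: [0.4359, -0.1326, 0.2303]
tcp_rot: [0.002, -0.701, 0.713, -0.003]
ft_force: [-0.4, 0.4, 0.1]
gripper_width: 0.0812
```

Run:
```python
from h import *
go([.670,-.1095,.174],np.radians(2))
```

```text
t cm [ -2.7  -23.36   0.39]
az -2.95 jaw now 179.05 zaxis [ 6.9e-03 -7.0e-04 -1.0e+00]
```

{"api": "carry_out", "payload": {"motion": [{"ax": 0,"ay": 0,"az": -3,"tx": -2.7,"ty": -23.4,"tz": 0,"hand": 95},{"ax": 0,"ay": 0,"az": -3,"tx": -2.7,"ty": -23.4,"tz": 0,"hand": 95},{"ax": 0,"ay": 0,"az": -3,"tx": -2.7,"ty": -23.4,"tz": 0,"hand": 95},{"ax": 0,"ay": 0,"az": -3,"tx": -2.7,"ty": -23.4,"tz": 0,"hand": 95},{"ax": 0,"ay": 0,"az": -3,"tx": -2.7,"ty": -23.4,"tz": 0,"hand": 95},{"ax": 0,"ay": 0,"az": -3,"tx": -2.7,"ty": -23.4,"tz": 0,"hand": 95},{"ax": 0,"ay": 0,"az": -3,"tx": -2.7,"ty": -23.4,"tz": 0,"hand": 95},{"ax": 0,"ay": 0,"az": -3,"tx": -2.7,"ty": -23.4,"tz": 0,"hand": 95}]}}

```text
time_s: 17.95
ee_pos: [0.6686, -0.1093, 0.226]
tcp_rot: [-0.0, 0.72, -0.694, 0.0]
ft_force: [-0.8, -0.1, 1.0]
gripper_width: 0.0812
```

```bash
cat >> h.py <<'E'
def overlay(boxes,name,z=.074):
    c=get_calibration("wrist"); a=camera("wrist")[:,:,::-1].copy()
    for x,y,th in boxes:
        R=np.array([[np.cos(th),-np.sin(th)],[np.sin(th),np.cos(th)]])
        q=np.int32([proj(c,[*(R@[sx*.03,sy*.035]+[x,y]),z]) for sx,sy in((1,1),(1,-1),(-1,-1),(-1,1))]);print(q.tolist());cv2.polylines(a,[q],1,(0,0,255),1)
    cv2.imwrite(name,a)
E
python3 - <<'E'
from h import *
go([.670,-.1095,.054],np.radians(2)); overlay([(.670,-.1095,.035),(.6745,-.004,.19)],"pics/w7.png")
E
```

```text
t cm [ 0.03 -0.13 11.8 ]
az 0.04 jaw now -177.96 zaxis [ 1.e-04 -1.e-04 -1.e+00]
[[282, 253], [278, 162], [365, 162], [361, 253]]
[[284, 368], [267, 299], [342, 289], [353, 360]]
```

View pics/w7.png

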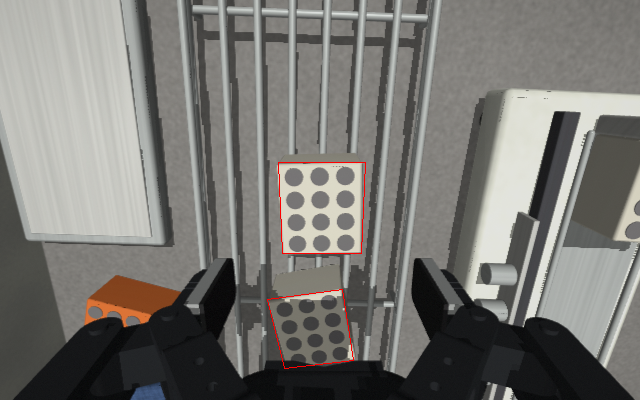

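The red outlines for B and C sit on both modules' top edges. Grasping B at (278..365, 162..253).

{"api": "carry_out", "payload": {"squeeze": 70, "motion": [{"ax": 0,"ay": 0,"az": 0,"tx": 0,"ty": -0.1,"tz": 4,"hand": 95},{"ax": 0,"ay": 0,"az": 0,"tx": 0,"ty": -0.1,"tz": 8,"hand": 95},{"ax": 0,"ay": 0,"az": 0,"tx": 0,"ty": -0.1,"tz": 11,"hand": 95},{"ax": 0,"ay": 0,"az": 0,"tx": 0,"ty": -0.1,"tz": 11.8,"hand": 95},{"ax": 0,"ay": 0,"az": 0,"tx": 0,"ty": -0.1,"tz": 11.8,"hand": 95},{"ax": 0,"ay": 0,"az": 0,"tx": 0,"ty": -0.1,"tz": 11.8,"hand": 0},{"ax": 0,"ay": 0,"az": 0,"tx": 0,"ty": -0.1,"tz": 11.8,"hand": 0},{"ax": 0,"ay": 0,"az": 0,"tx": 0,"ty": -0.1,"tz": 11.8,"hand": 0},{"ax": 0,"ay": 0,"az": 0,"tx": 0,"ty": -0.1,"tz": 11.8,"hand": 0},{"ax": 0,"ay": 0,"az": 0,"tx": 0,"ty": -0.1,"tz": 11.8,"hand": 0}]}}

```text
time_s: 19.0
ee_pos: [0.6715, -0.109, 0.1113]
tcp_rot: [-0.002, 0.72, -0.694, 0.002]
ft_force: [-0.3, 0.7, 5.7]
gripper_width: 0.0591
```

{"api": "carry_out", "payload": {"motion": [{"ax": 0,"ay": 0,"az": 0,"tx": 0,"ty": 0,"tz": -1,"hand": 0},{"ax": 0,"ay": 0,"az": 0,"tx": 0,"ty": 0,"tz": -3,"hand": 0},{"ax": 0,"ay": 0,"az": 0,"tx": 0,"ty": 0,"tz": -6,"hand": 0},{"ax": 0,"ay": 0,"az": 0,"tx": 0,"ty": 0,"tz": -8,"hand": 0},{"ax": 0,"ay": 0,"az": 0,"tx": 0,"ty": 0,"tz": -8,"hand": 0}]}}

```text
time_s: 19.5
ee_pos: [0.6715, -0.1092, 0.1929]
tcp_rot: [-0.002, 0.72, -0.694, 0.003]
ft_force: [0.2, -0.3, -0.8]
gripper_width: 0.0591
```

Run:
```python
from h import *
s=read_state();print(np.round(s["ft_force"],1),s["time_s"],s["gripper_width"],np.round(s["ee_pos"],4))
p=T(0,-.075,0);p[2]=s["ee_pos"][2]-.054;go(p,np.radians(-.9))
```

```text
[ 0.2 -0.3 -0.8] 19.5 0.05913707942698041 [ 0.6715 -0.1092  0.1929]
t cm [-5.92 23.42 -0.17]
az 2.96 jaw now -177.94 zaxis [ 7.2e-03 -3.0e-04 -1.0e+00]
```

{"api": "carry_out", "payload": {"motion": [{"ax": 0,"ay": 0,"az": 3,"tx": -1,"ty": 4,"tz": 0,"hand": 0},{"ax": 0,"ay": 0,"az": 3,"tx": -2.1,"ty": 8.4,"tz": 0,"hand": 0},{"ax": 0,"ay": 0,"az": 3,"tx": -3.3,"ty": 13,"tz": 0,"hand": 0},{"ax": 0,"ay": 0,"az": 3,"tx": -4.4,"ty": 17.5,"tz": 0,"hand": 0},{"ax": 0,"ay": 0,"az": 3,"tx": -5.3,"ty": 21,"tz": 0,"hand": 0},{"ax": 0,"ay": 0,"az": 3,"tx": -5.9,"ty": 23.2,"tz": 0,"hand": 0},{"ax": 0,"ay": 0,"az": 3,"tx": -5.9,"ty": 23.2,"tz": 0,"hand": 0},{"ax": 0,"ay": 0,"az": 3,"tx": -5.9,"ty": 23.2,"tz": 0,"hand": 0},{"ax": 0,"ay": 0,"az": 3,"tx": -5.9,"ty": 23.2,"tz": 0,"hand": 0}]}}

```text
time_s: 20.4
ee_pos: [0.4365, -0.0584, 0.1873]
tcp_rot: [-0.0, -0.701, 0.713, 0.0]
ft_force: [-0.1, -0.8, -1.8]
gripper_width: 0.0592
```

Run:
```python
from h import *
s=read_state();print(np.round(s["ft_force"],1),s["time_s"],s["gripper_width"],np.round(s["ee_pos"],4))
go(T(0,-.075,.1285-.054),np.radians(-.9))
```

```text
[-0.1 -0.8 -1.8] 20.4 0.05924807201681204 [ 0.4365 -0.0584  0.1873]
t cm [0.01 0.11 5.88]
az -0.06 jaw now 179.04 zaxis [-5.e-04  1.e-04 -1.e+00]
```

{"api": "carry_out", "payload": {"motion": [{"ax": 0,"ay": 0,"az": 0,"tx": 0,"ty": 0.1,"tz": 2,"hand": 0},{"ax": 0,"ay": 0,"az": 0,"tx": 0,"ty": 0.1,"tz": 4.5,"hand": 0},{"ax": 0,"ay": 0,"az": 0,"tx": 0,"ty": 0.1,"tz": 5.5,"hand": 0},{"ax": 0,"ay": 0,"az": 0,"tx": 0,"ty": 0.1,"tz": 5.9,"hand": 0},{"ax": 0,"ay": 0,"az": 0,"tx": 0,"ty": 0.1,"tz": 5.9,"hand": 0},{"ax": 0,"ay": 0,"az": 0,"tx": 0.3,"ty": 0.1,"tz": 5.9,"hand": 0},{"ax": 0,"ay": 0,"az": 0,"tx": 0.5,"ty": 0.1,"tz": 5.9,"hand": 0},{"ax": 0,"ay": 0,"az": 0,"tx": 0.6,"ty": 0.1,"tz": 5.9,"hand": 0},{"ax": 0,"ay": 0,"az": 0,"tx": 0.6,"ty": 0.1,"tz": 5.9,"hand": 0}]}}

```text
time_s: 21.3
ee_pos: [0.4356, -0.0636, 0.1296]
tcp_rot: [0.001, -0.701, 0.713, 0.0]
ft_force: [-0.7, 5.3, 1.7]
gripper_width: 0.0587
```

{"api": "carry_out", "payload": {"motion": [{"ax": 0,"ay": 0,"az": 0,"tx": 0,"ty": 0,"tz": 0.15,"hand": 0},{"ax": 0,"ay": 0,"az": 0,"tx": 0,"ty": 0,"tz": 0.25,"hand": 0},{"ax": 0,"ay": 0,"az": 0,"tx": 0,"ty": 0,"tz": 0.25,"hand": 0}]}}

```text
time_s: 21.6
ee_pos: [0.4358, -0.0636, 0.127]
tcp_rot: [0.002, -0.701, 0.713, -0.0]
ft_force: [0.3, 5.2, -0.3]
gripper_width: 0.0592
```

{"api": "carry_out", "payload": {"motion": [{"ax": 0,"ay": 0,"az": 0,"tx": 0,"ty": 0,"tz": 0,"hand": 86},{"ax": 0,"ay": 0,"az": 0,"tx": 0,"ty": 0,"tz": 0,"hand": 86},{"ax": 0,"ay": 0,"az": 0,"tx": 0,"ty": 0,"tz": 0,"hand": 86},{"ax": 0,"ay": 0,"az": 0,"tx": 0,"ty": 0,"tz": -1,"hand": 86},{"ax": 0,"ay": 0,"az": 0,"tx": 0,"ty": 0,"tz": -4,"hand": 86},{"ax": 0,"ay": 0,"az": 0,"tx": 0,"ty": 0,"tz": -8,"hand": 90},{"ax": 0,"ay": 0,"az": 0,"tx": 0,"ty": 0,"tz": -10,"hand": 95},{"ax": 0,"ay": 0,"az": 0,"tx": 0,"ty": 0,"tz": -10,"hand": 95}]}}

```text
time_s: 22.4
ee_pos: [0.4363, -0.0645, 0.2308]
tcp_rot: [0.003, -0.701, 0.713, -0.002]
ft_force: [0.0, -0.2, 0.2]
gripper_width: 0.0812
```

Run:
```python
from h import *
go([.6745,-.004,.174],np.radians(11))
```

```text
t cm [ -6.45 -23.71   0.45]
az -11.95 jaw now 179.05 zaxis [ 6.9e-03  4.0e-04 -1.0e+00]
```

{"api": "carry_out", "payload": {"motion": [{"ax": 0,"ay": 0,"az": -12,"tx": -6.4,"ty": -23.7,"tz": 0,"hand": 95},{"ax": 0,"ay": 0,"az": -12,"tx": -6.4,"ty": -23.7,"tz": 0,"hand": 95},{"ax": 0,"ay": 0,"az": -12,"tx": -6.4,"ty": -23.7,"tz": 0,"hand": 95},{"ax": 0,"ay": 0,"az": -12,"tx": -6.4,"ty": -23.7,"tz": 0,"hand": 95},{"ax": 0,"ay": 0,"az": -12,"tx": -6.4,"ty": -23.7,"tz": 0,"hand": 95},{"ax": 0,"ay": 0,"az": -12,"tx": -6.4,"ty": -23.7,"tz": 0,"hand": 95},{"ax": 0,"ay": 0,"az": -12,"tx": -6.4,"ty": -23.7,"tz": 0,"hand": 95},{"ax": 0,"ay": 0,"az": -12,"tx": -6.4,"ty": -23.7,"tz": 0,"hand": 95},{"ax": 0,"ay": 0,"az": -12,"tx": -6.4,"ty": -23.7,"tz": 0,"hand": 95}]}}

```text
time_s: 23.3
ee_pos: [0.6725, -0.0046, 0.228]
tcp_rot: [-0.001, 0.772, -0.636, 0.001]
ft_force: [0.5, 0.1, 0.2]
gripper_width: 0.0813
```

Run:
```python
from h import *
go([.6745,-.004,.054],np.radians(11)); overlay([(.6745,-.004,.19)],"pics/w8.png")
```

```text
t cm [-0.02 -0.18 12.  ]
az 0.04 jaw now -168.96 zaxis [ 2.5e-03  6.0e-04 -1.0e+00]
[[282, 252], [278, 162], [364, 162], [360, 253]]
```

View pics/w8.png

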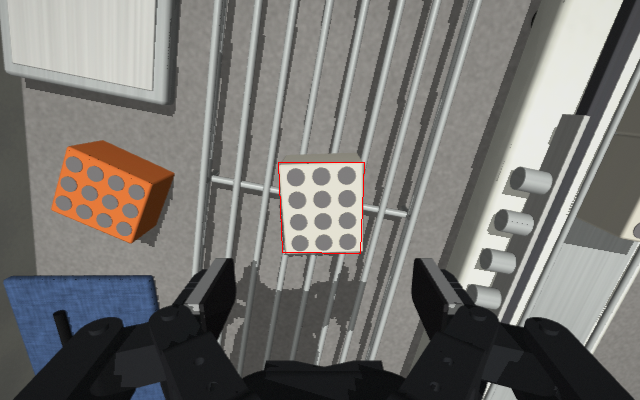

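The outline matches again at (278..364, 162..253). Grasping C.

{"api": "carry_out", "payload": {"squeeze": 70, "motion": [{"ax": 0,"ay": 0,"az": 0,"tx": 0,"ty": -0.1,"tz": 4,"hand": 95},{"ax": 0,"ay": 0,"az": 0,"tx": 0,"ty": -0.1,"tz": 8,"hand": 95},{"ax": 0,"ay": 0,"az": 0,"tx": 0,"ty": -0.1,"tz": 11,"hand": 95},{"ax": 0,"ay": 0,"az": 0,"tx": 0,"ty": -0.1,"tz": 11.9,"hand": 95},{"ax": 0,"ay": 0,"az": 0,"tx": 0,"ty": -0.1,"tz": 11.9,"hand": 95},{"ax": 0,"ay": 0,"az": 0,"tx": 0,"ty": -0.1,"tz": 11.9,"hand": 0},{"ax": 0,"ay": 0,"az": 0,"tx": 0,"ty": -0.1,"tz": 11.9,"hand": 0},{"ax": 0,"ay": 0,"az": 0,"tx": 0,"ty": -0.1,"tz": 11.9,"hand": 0},{"ax": 0,"ay": 0,"az": 0,"tx": 0,"ty": -0.1,"tz": 11.9,"hand": 0},{"ax": 0,"ay": 0,"az": 0,"tx": 0,"ty": -0.1,"tz": 11.9,"hand": 0}]}}

```text
time_s: 24.35
ee_pos: [0.6755, -0.0039, 0.1108]
tcp_rot: [-0.002, 0.772, -0.636, 0.002]
ft_force: [-0.8, 1.3, 6.5]
gripper_width: 0.0594
```

{"api": "carry_out", "payload": {"motion": [{"ax": 0,"ay": 0,"az": 0,"tx": 0,"ty": 0,"tz": -1,"hand": 0},{"ax": 0,"ay": 0,"az": 0,"tx": 0,"ty": 0,"tz": -3,"hand": 0},{"ax": 0,"ay": 0,"az": 0,"tx": 0,"ty": 0,"tz": -6,"hand": 0},{"ax": 0,"ay": 0,"az": 0,"tx": 0,"ty": 0,"tz": -8,"hand": 0},{"ax": 0,"ay": 0,"az": 0,"tx": 0,"ty": 0,"tz": -8,"hand": 0}]}}

```text
time_s: 24.85
ee_pos: [0.6755, -0.0041, 0.1924]
tcp_rot: [-0.003, 0.772, -0.636, 0.003]
ft_force: [0.1, -0.3, -0.9]
gripper_width: 0.059
```

Run:
```python
from h import *
s=read_state();print(np.round(s["ft_force"],1),s["time_s"],s["gripper_width"],np.round(s["ee_pos"],4))
p=T(0,-.004,0);p[2]=s["ee_pos"][2]-.054;go(p,np.radians(-.9))
```

```text
[ 0.1 -0.3 -0.9] 24.85 0.05904444414535051 [ 0.6755 -0.0041  0.1924]
t cm [-6.21 23.14 -0.17]
az 11.96 jaw now -168.94 zaxis [ 7.2e-03  9.0e-04 -1.0e+00]
```

{"api": "carry_out", "payload": {"motion": [{"ax": 0,"ay": 0,"az": 3,"tx": -1,"ty": 4,"tz": 0,"hand": 0},{"ax": 0,"ay": 0,"az": 6,"tx": -2.2,"ty": 8.4,"tz": 0,"hand": 0},{"ax": 0,"ay": 0,"az": 9,"tx": -3.4,"ty": 13,"tz": 0,"hand": 0},{"ax": 0,"ay": 0,"az": 12,"tx": -4.6,"ty": 17.5,"tz": 0,"hand": 0},{"ax": 0,"ay": 0,"az": 12,"tx": -5.5,"ty": 21,"tz": 0,"hand": 0},{"ax": 0,"ay": 0,"az": 12,"tx": -6.2,"ty": 23,"tz": 0,"hand": 0},{"ax": 0,"ay": 0,"az": 12,"tx": -6.2,"ty": 23,"tz": 0,"hand": 0},{"ax": 0,"ay": 0,"az": 12,"tx": -6.2,"ty": 23,"tz": 0,"hand": 0},{"ax": 0,"ay": 0,"az": 12,"tx": -6.2,"ty": 23,"tz": 0,"hand": 0}]}}

```text
time_s: 25.75
ee_pos: [0.4367, 0.0127, 0.1868]
tcp_rot: [-0.0, -0.701, 0.713, 0.0]
ft_force: [-0.1, 0.1, -2.7]
gripper_width: 0.0591
```

Run:
```python
from h import *
s=read_state();print(np.round(s["ft_force"],1),s["time_s"],s["gripper_width"],np.round(s["ee_pos"],4))
go(T(0,-.004,.1285-.054),np.radians(-.9))
```

```text
[-0.1  0.1 -2.7] 25.75 0.05913172836899047 [0.4367 0.0127 0.1868]
t cm [0.02 0.03 5.83]
az -0.06 jaw now 179.04 zaxis [-5.e-04 -0.e+00 -1.e+00]
```

{"api": "carry_out", "payload": {"motion": [{"ax": 0,"ay": 0,"az": 0,"tx": 0,"ty": 0,"tz": 2,"hand": 0},{"ax": 0,"ay": 0,"az": 0,"tx": 0,"ty": 0,"tz": 4.5,"hand": 0},{"ax": 0,"ay": 0,"az": 0,"tx": 0,"ty": 0,"tz": 5.5,"hand": 0},{"ax": 0,"ay": 0,"az": 0,"tx": 0,"ty": 0,"tz": 5.8,"hand": 0},{"ax": 0,"ay": 0,"az": 0,"tx": 0,"ty": 0,"tz": 5.8,"hand": 0},{"ax": 0,"ay": 0,"az": 0,"tx": 0.3,"ty": 0,"tz": 5.8,"hand": 0},{"ax": 0,"ay": 0,"az": 0,"tx": 0.5,"ty": 0,"tz": 5.8,"hand": 0},{"ax": 0,"ay": 0,"az": 0,"tx": 0.7,"ty": 0,"tz": 5.8,"hand": 0},{"ax": 0,"ay": 0,"az": 0,"tx": 0.7,"ty": 0,"tz": 5.8,"hand": 0}]}}

```text
time_s: 26.65
ee_pos: [0.4369, 0.0062, 0.13]
tcp_rot: [0.001, -0.701, 0.713, 0.0]
ft_force: [-0.5, 4.1, -0.0]
gripper_width: 0.0591
```

{"api": "carry_out", "payload": {"motion": [{"ax": 0,"ay": 0,"az": 0,"tx": 0.05,"ty": 0,"tz": 0.2,"hand": 0},{"ax": 0,"ay": 0,"az": 0,"tx": 0.05,"ty": 0,"tz": 0.4,"hand": 0},{"ax": 0,"ay": 0,"az": 0,"tx": 0.05,"ty": 0,"tz": 0.4,"hand": 0}]}}

```text
time_s: 26.95
ee_pos: [0.437, 0.0061, 0.1258]
tcp_rot: [0.002, -0.701, 0.713, 0.0]
ft_force: [1.0, 7.0, 0.1]
gripper_width: 0.0591
```

{"api": "carry_out", "payload": {"motion": [{"ax": 0,"ay": 0,"az": 0,"tx": 0,"ty": 0,"tz": 0,"hand": 86},{"ax": 0,"ay": 0,"az": 0,"tx": 0,"ty": 0,"tz": 0,"hand": 86},{"ax": 0,"ay": 0,"az": 0,"tx": 0,"ty": 0,"tz": 0,"hand": 86},{"ax": 0,"ay": 0,"az": 0,"tx": 0,"ty": 0,"tz": -1,"hand": 86},{"ax": 0,"ay": 0,"az": 0,"tx": 0,"ty": 0,"tz": -5,"hand": 86},{"ax": 0,"ay": 0,"az": 0,"tx": 0,"ty": 0,"tz": -10,"hand": 70},{"ax": 0,"ay": 0,"az": 0,"tx": 0,"ty": 0,"tz": -15,"hand": 45},{"ax": 0,"ay": 0,"az": 0,"tx": 0,"ty": 0,"tz": -16,"hand": 45},{"ax": 0,"ay": 0,"az": 0,"tx": 0,"ty": 0,"tz": -16,"hand": 45}]}}

```text
time_s: 27.85
ee_pos: [0.437, 0.0052, 0.2883]
tcp_rot: [0.002, -0.701, 0.713, -0.001]
ft_force: [0.7, -0.4, -1.1]
gripper_width: 0.0386
```

Run:
```python
from h import *
go([.499,.2105,.235],np.radians(89.1)); print(np.round(read_state()["qpos"],2))
c=get_calibration("wrist");print([proj(c,T(x,y,.089)).round() for y in(-.185,-.115,-.045,.025) for x in(-.03,.03)])
cv2.imwrite("pics/w9.png",camera("wrist")[:,:,::-1])
```

```text
t cm [-20.64  -5.86  -0.  ]
az 89.94 jaw now 179.04 zaxis [ 0.005   0.0017 -1.    ]
[ 0.48 -0.41 -0.34  0.   -1.64 -0.5 ]
[array([368., -45.]), array([283., -45.]), array([365.,  63.]), array([287.,  63.]), array([362., 153.]), array([290., 153.]), array([359., 231.]), array([292., 231.])]
```

View pics/w9.png

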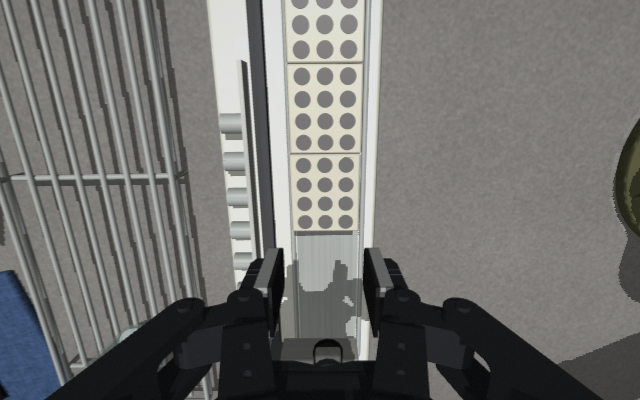

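All three modules are flush: seams at rows 62 and 153, end at row 231, exactly as predicted. Back to the bar.

{"api": "carry_out", "payload": {"motion": [{"ax": 0,"ay": 0,"az": 90,"tx": -20.6,"ty": -5.9,"tz": 0,"hand": 45},{"ax": 0,"ay": 0,"az": 90,"tx": -20.6,"ty": -5.9,"tz": 0,"hand": 45},{"ax": 0,"ay": 0,"az": 90,"tx": -20.6,"ty": -5.9,"tz": 0,"hand": 45},{"ax": 0,"ay": 0,"az": 90,"tx": -20.6,"ty": -5.9,"tz": 0,"hand": 45},{"ax": 0,"ay": 0,"az": 90,"tx": -20.6,"ty": -5.9,"tz": 0,"hand": 45},{"ax": 0,"ay": 0,"az": 90,"tx": -20.6,"ty": -5.9,"tz": 0,"hand": 45},{"ax": 0,"ay": 0,"az": 90,"tx": -20.6,"ty": -5.9,"tz": 0,"hand": 45},{"ax": 0,"ay": 0,"az": 90,"tx": -20.6,"ty": -5.9,"tz": 0,"hand": 45},{"ax": 0,"ay": 0,"az": 90,"tx": -20.6,"ty": -5.9,"tz": 0,"hand": 45},{"ax": 0,"ay": 0,"az": 90,"tx": -20.6,"ty": -5.9,"tz": 0,"hand": 45},{"ax": 0,"ay": 0,"az": 90,"tx": -20.6,"ty": -5.9,"tz": 0,"hand": 45},{"ax": 0,"ay": 0,"az": 90,"tx": -20.6,"ty": -5.9,"tz": 0,"hand": 45},{"ax": 0,"ay": 0,"az": 90,"tx": -20.6,"ty": -5.9,"tz": 0,"hand": 45}]}}

```text
time_s: 29.2
ee_pos: [0.4985, 0.21, 0.2839]
tcp_rot: [-0.001, 0.007, 1.0, -0.001]
ft_force: [-0.0, -0.0, -0.7]
gripper_width: 0.0384
```

Run:
```python
from h import *
go([.4995,.2105,.146],np.radians(89.1)); print(np.round(read_state()["ee_pos"],4))
```

```text
t cm [-0.11  0.06  8.39]
az 0.09 jaw now 89.19 zaxis [-0.0016 -0.0011 -1.    ]
[0.4985 0.21   0.2839]
```

{"api": "carry_out", "payload": {"squeeze": 50, "motion": [{"ax": 0,"ay": 0,"az": 0,"tx": -0.1,"ty": 0,"tz": 4,"hand": 45},{"ax": 0,"ay": 0,"az": 0,"tx": -0.1,"ty": 0,"tz": 7,"hand": 45},{"ax": 0,"ay": 0,"az": 0,"tx": -0.1,"ty": 0,"tz": 8.4,"hand": 45},{"ax": 0,"ay": 0,"az": 0,"tx": -0.1,"ty": 0,"tz": 8.4,"hand": 45},{"ax": 0,"ay": 0,"az": 0,"tx": -0.1,"ty": 0,"tz": 8.4,"hand": 0},{"ax": 0,"ay": 0,"az": 0,"tx": -0.1,"ty": 0,"tz": 8.4,"hand": 0},{"ax": 0,"ay": 0,"az": 0,"tx": -0.1,"ty": 0,"tz": 8.4,"hand": 0},{"ax": 0,"ay": 0,"az": 0,"tx": -0.1,"ty": 0,"tz": 8.4,"hand": 0},{"ax": 0,"ay": 0,"az": 0,"tx": -0.1,"ty": 0,"tz": 8.4,"hand": 0},{"ax": 0,"ay": 0,"az": 0,"tx": -0.1,"ty": 0,"tz": 8.4,"hand": 0}]}}

```text
time_s: 30.2
ee_pos: [0.5005, 0.2105, 0.2033]
tcp_rot: [0.002, 0.008, 1.0, 0.001]
ft_force: [-0.8, -0.0, 6.1]
gripper_width: 0.0133
```

{"api": "carry_out", "payload": {"motion": [{"ax": 0,"ay": 0,"az": 0,"tx": 0,"ty": 0,"tz": -1,"hand": 0},{"ax": 0,"ay": 0,"az": 0,"tx": 0,"ty": 0,"tz": -2,"hand": 0},{"ax": 0,"ay": 0,"az": 0,"tx": 0,"ty": 0,"tz": -2.5,"hand": 0},{"ax": 0,"ay": 0,"az": 0,"tx": 0,"ty": 0,"tz": -2.5,"hand": 0},{"ax": 0,"ay": 0,"az": 0,"tx": 0,"ty": 0,"tz": -2.5,"hand": 0}]}}

```text
time_s: 30.7
ee_pos: [0.5003, 0.2105, 0.2253]
tcp_rot: [0.0, 0.008, 1.0, 0.001]
ft_force: [8.2, 1.0, -6.8]
gripper_width: 0.0132
```

{"api": "carry_out", "payload": {"motion": [{"ax": 0,"ay": 0,"az": 0,"tx": 0,"ty": -1,"tz": 0,"hand": 0},{"ax": 0,"ay": 0,"az": 0,"tx": 0,"ty": -2.5,"tz": 0,"hand": 0},{"ax": 0,"ay": 0,"az": 0,"tx": 0,"ty": -4,"tz": 0,"hand": 0},{"ax": 0,"ay": 0,"az": 0,"tx": 0,"ty": -5.5,"tz": 0,"hand": 0},{"ax": 0,"ay": 0,"az": 0,"tx": 0,"ty": -7,"tz": 0,"hand": 0},{"ax": 0,"ay": 0,"az": 0,"tx": 0,"ty": -8.5,"tz": 0,"hand": 0},{"ax": 0,"ay": 0,"az": 0,"tx": 0,"ty": -10,"tz": 0,"hand": 0},{"ax": 0,"ay": 0,"az": 0,"tx": 0,"ty": -11.5,"tz": 0,"hand": 0},{"ax": 0,"ay": 0,"az": 0,"tx": 0,"ty": -12.8,"tz": 0,"hand": 0},{"ax": 0,"ay": 0,"az": 0,"tx": 0,"ty": -13.7,"tz": 0,"hand": 0},{"ax": 0,"ay": 0,"az": 0,"tx": 0,"ty": -14,"tz": 0,"hand": 0},{"ax": 0,"ay": 0,"az": 0,"tx": 0,"ty": -14,"tz": 0,"hand": 0},{"ax": 0,"ay": 0,"az": 0,"tx": 0,"ty": -14,"tz": 0,"hand": 0}]}}

```text
time_s: 32.0
ee_pos: [0.4988, 0.0702, 0.2259]
tcp_rot: [0.002, 0.008, 1.0, 0.001]
ft_force: [10.6, -1.2, -6.5]
gripper_width: 0.0129
```

{"api": "carry_out", "payload": {"motion": [{"ax": 0,"ay": 0,"az": 0,"tx": 0,"ty": 0.05,"tz": 1,"hand": 0},{"ax": 0,"ay": 0,"az": 0,"tx": 0,"ty": 0.05,"tz": 2,"hand": 0},{"ax": 0,"ay": 0,"az": 0,"tx": 0,"ty": 0.05,"tz": 2,"hand": 0},{"ax": 0,"ay": 0,"az": 0,"tx": 0,"ty": 0.05,"tz": 2,"hand": 45},{"ax": 0,"ay": 0,"az": 0,"tx": 0,"ty": 0.05,"tz": 2,"hand": 45},{"ax": 0,"ay": 0,"az": 0,"tx": 0,"ty": 0.05,"tz": 2,"hand": 45},{"ax": 0,"ay": 0,"az": 0,"tx": 0,"ty": 0.05,"tz": 2,"hand": 45},{"ax": 0,"ay": 0,"az": 0,"tx": 0,"ty": 0.05,"tz": -3,"hand": 45},{"ax": 0,"ay": 0,"az": 0,"tx": 0,"ty": 0.05,"tz": -6,"hand": 45},{"ax": 0,"ay": 0,"az": 0,"tx": 0,"ty": 0.05,"tz": -6,"hand": 45}]}}

```text
time_s: 33.0
ee_pos: [0.4986, 0.0707, 0.2919]
tcp_rot: [0.004, 0.008, 1.0, 0.001]
ft_force: [-0.1, 1.3, -0.6]
gripper_width: 0.0384
```

Run:
```python
from h import *
s=read_state();go(T(0,-.005,s["ee_pos"][2]-.054)); c=get_calibration("wrist"); i=camera("wrist"); cv2.imwrite("pics/w10.png",i[:,:,::-1])
print("bar pred down",[proj(c,T(x,.055,.152)).round(1) for x in(.032,.092)],"up",[proj(c,T(x,.055,.175)).round(1) for x in(.032,.092)],"knob",proj(c,T(0,-.005,.191)))
print("row end",proj(c,T(0.03,.025,.089)),"fence",proj(c,T(.03,.03,.089)))
```

```text
t cm [ 6.12 -6.02 -0.07]
bar pred down [array([322.5, 172.2]), array([322.7, 254. ])] up [array([322.5, 180.8]), array([322.7, 270.2])] knob [206.38364613 128.43430985]
row end [287.03456611 153.56751861] fence [292.94873523 153.55726548]
```

View pics/w10.png

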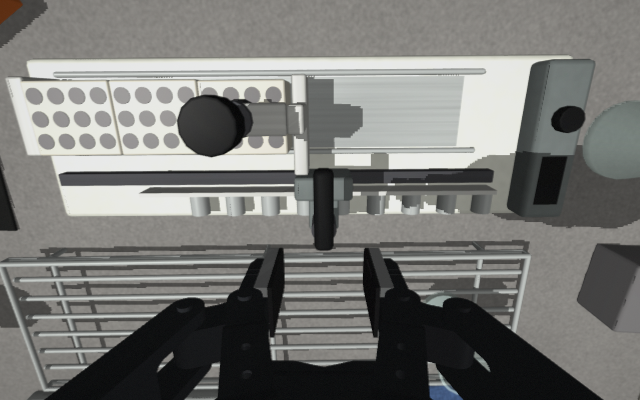

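The bar is down at (323,171..250), a match. The row is behind the fence and the knob is at (208,126). Next I'll press the gauge with the fingers shut.

{"api": "carry_out", "payload": {"motion": [{"ax": 0,"ay": 0,"az": 0,"tx": 3,"ty": -3,"tz": 0,"hand": 0},{"ax": 0,"ay": 0,"az": 0,"tx": 6.1,"ty": -6,"tz": 0,"hand": 0},{"ax": 0,"ay": 0,"az": 0,"tx": 6.1,"ty": -6,"tz": 0,"hand": 0},{"ax": 0,"ay": 0,"az": 0,"tx": 6.1,"ty": -6,"tz": 0,"hand": 0},{"ax": 0,"ay": 0,"az": 0,"tx": 6.1,"ty": -6,"tz": 0,"hand": 0},{"ax": 0,"ay": 0,"az": 0,"tx": 6.1,"ty": -6,"tz": 1,"hand": 0},{"ax": 0,"ay": 0,"az": 0,"tx": 6.1,"ty": -6,"tz": 2,"hand": 0},{"ax": 0,"ay": 0,"az": 0,"tx": 6.1,"ty": -6,"tz": 2,"hand": 0}]}}

```text
time_s: 33.85
ee_pos: [0.4352, 0.012, 0.2636]
tcp_rot: [-0.002, 0.008, 1.0, -0.0]
ft_force: [-1.0, 0.9, 1.5]
gripper_width: -0.0001
```

{"api": "carry_out", "payload": {"motion": [{"ax": 0,"ay": 0,"az": 0,"tx": 0,"ty": 0,"tz": 0.5,"hand": 0},{"ax": 0,"ay": 0,"az": 0,"tx": 0,"ty": 0,"tz": 1,"hand": 0},{"ax": 0,"ay": 0,"az": 0,"tx": 0,"ty": 0,"tz": 1.5,"hand": 0},{"ax": 0,"ay": 0,"az": 0,"tx": 0,"ty": 0,"tz": 1.5,"hand": 0}]}}

```text
time_s: 34.25
ee_pos: [0.4355, 0.0117, 0.2506]
tcp_rot: [0.0, 0.008, 1.0, 0.0]
ft_force: [-0.2, 0.6, 3.2]
gripper_width: 0.0001
```

{"api": "carry_out", "payload": {"motion": [{"ax": 0,"ay": 0,"az": 0,"tx": 0,"ty": 0,"tz": 0.4,"hand": 0},{"ax": 0,"ay": 0,"az": 0,"tx": 0,"ty": 0,"tz": 0.8,"hand": 0},{"ax": 0,"ay": 0,"az": 0,"tx": 0,"ty": 0,"tz": 1.1,"hand": 0},{"ax": 0,"ay": 0,"az": 0,"tx": 0,"ty": 0,"tz": 1.2,"hand": 0},{"ax": 0,"ay": 0,"az": 0,"tx": 0,"ty": 0,"tz": 1.2,"hand": 0}]}}

```text
time_s: 34.75
ee_pos: [0.4356, 0.0117, 0.2391]
tcp_rot: [0.0, 0.008, 1.0, 0.0]
ft_force: [0.2, 0.4, 3.1]
gripper_width: -0.0002
```

Close to foot contact (travel about 24–25 mm). I'll add 1 mm steps until the force jumps.

{"api": "carry_out", "payload": {"motion": [{"ax": 0,"ay": 0,"az": 0,"tx": 0,"ty": 0,"tz": 0.1,"hand": 0},{"ax": 0,"ay": 0,"az": 0,"tx": 0,"ty": 0,"tz": 0.2,"hand": 0},{"ax": 0,"ay": 0,"az": 0,"tx": 0,"ty": 0,"tz": 0.2,"hand": 0}]}}

```text
time_s: 35.05
ee_pos: [0.4356, 0.0117, 0.2387]
tcp_rot: [0.001, 0.008, 1.0, 0.0]
ft_force: [-3.3, 1.0, 9.8]
gripper_width: 0.0005
```

The force jumped to 9.8 N and the tool stalled at 0.2387, so the foot is on the module. I'll hold for about 1.2 s, then release.

{"api": "carry_out", "payload": {"motion": [{"ax": 0,"ay": 0,"az": 0,"tx": 0,"ty": 0,"tz": 0,"hand": 0},{"ax": 0,"ay": 0,"az": 0,"tx": 0,"ty": 0,"tz": 0,"hand": 0},{"ax": 0,"ay": 0,"az": 0,"tx": 0,"ty": 0,"tz": 0,"hand": 0},{"ax": 0,"ay": 0,"az": 0,"tx": 0,"ty": 0,"tz": 0,"hand": 0},{"ax": 0,"ay": 0,"az": 0,"tx": 0,"ty": 0,"tz": 0,"hand": 0},{"ax": 0,"ay": 0,"az": 0,"tx": 0,"ty": 0,"tz": 0,"hand": 0},{"ax": 0,"ay": 0,"az": 0,"tx": 0,"ty": 0,"tz": 0,"hand": 0},{"ax": 0,"ay": 0,"az": 0,"tx": 0,"ty": 0,"tz": 0,"hand": 0},{"ax": 0,"ay": 0,"az": 0,"tx": 0,"ty": 0,"tz": 0,"hand": 0},{"ax": 0,"ay": 0,"az": 0,"tx": 0,"ty": 0,"tz": 0,"hand": 0},{"ax": 0,"ay": 0,"az": 0,"tx": 0,"ty": 0,"tz": -1,"hand": 0},{"ax": 0,"ay": 0,"az": 0,"tx": 0,"ty": 0,"tz": -2,"hand": 0},{"ax": 0,"ay": 0,"az": 0,"tx": 0,"ty": 0,"tz": -4,"hand": 0},{"ax": 0,"ay": 0,"az": 0,"tx": 0,"ty": 0,"tz": -8,"hand": 0},{"ax": 0,"ay": 0,"az": 0,"tx": 0,"ty": 0,"tz": -10,"hand": 0},{"ax": 0,"ay": 0,"az": 0,"tx": 0,"ty": 0,"tz": -10,"hand": 0}]}}

```text
time_s: 36.65
ee_pos: [0.436, 0.0116, 0.3405]
tcp_rot: [0.002, 0.008, 1.0, 0.001]
ft_force: [-0.0, -0.3, 0.2]
gripper_width: -0.0001
```

{"api": "carry_out", "payload": {"motion": [{"ax": 0,"ay": 0,"az": 0,"tx": 0,"ty": -5,"tz": 0,"hand": 0},{"ax": 0,"ay": 0,"az": 0,"tx": 0,"ty": -10,"tz": 0,"hand": 0},{"ax": 0,"ay": 0,"az": 0,"tx": 0,"ty": -15,"tz": 0,"hand": 0},{"ax": 0,"ay": 0,"az": 0,"tx": 0,"ty": -20,"tz": 0,"hand": 0},{"ax": 0,"ay": 0,"az": 0,"tx": 0,"ty": -25,"tz": 0,"hand": 0},{"ax": 0,"ay": 0,"az": 0,"tx": 0,"ty": -30,"tz": 0,"hand": 0},{"ax": 0,"ay": 0,"az": 0,"tx": 0,"ty": -35,"tz": 0,"hand": 0},{"ax": 0,"ay": 0,"az": 0,"tx": 0,"ty": -40,"tz": 0,"hand": 0},{"ax": 0,"ay": 0,"az": 0,"tx": 0,"ty": -40,"tz": 0,"hand": 0}]}}

```text
time_s: 37.55
ee_pos: [0.4276, -0.3925, 0.333]
tcp_rot: [-0.003, 0.011, 1.0, 0.002]
ft_force: [-0.7, 0.3, -1.9]
gripper_width: 0.0
```

Run:
```python
from h import *
a=camera("scene")[:,:,::-1];b=camera("top")[:,:,::-1]
c=get_calibration("scene");print("knob up",proj(c,T(0,-.005,.191)),"down",proj(c,T(0,-.005,.166)))
r=lambda i:cv2.resize(i,(600,300),interpolation=cv2.INTER_CUBIC)
cv2.imwrite("pics/fin.png",np.vstack([r(a[130:310,140:500]),r(b[130:310,180:540])]))
```

```text
knob up [307.36365619 153.97362317] down [307.4245702  159.53573381]
```

View pics/fin.png

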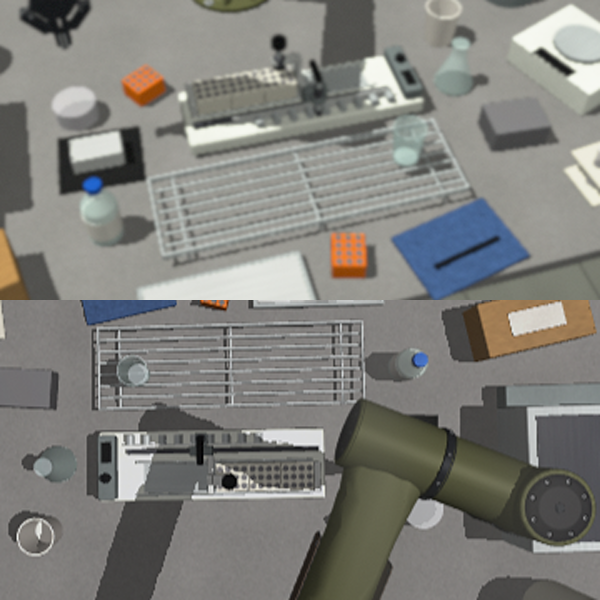

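The final view shows an empty shelf apart from the beaker, the row clamped, and the block on the mat at (97,152). The knob is at about (307,155) in scene pixels, which fits sprung up (154), and the bystanders are standing.

```bash
python3 -c "
from workcell import *
print(close_job())"
```

```text
the job is handed in; nothing more can be done
None
```

The shaker tray is ready and the job is handed in at about 38 s of the 208 s allowed; it reports no verdict.

- **Clamp back:** I lifted the bar, slid the clamp to its last notch and let the bar drop in.
- **Block:** The aluminium block lies flat and wholly on the mat.
- **Modules:** There were three white modules on the shelf. They stand wells up in one close row against the stop. Contact was felt for each one, and the seams showed at the predicted pixels.
- **Clamp up:** The clamp was brought up and latched at the 0.105 notch, 5 mm from the row as given for three modules. A wrist picture showed the bar down.
- **Gauge:** It was pressed about 25 mm until the foot met the end module, where the force jumped from 3 to 10 N. I held it for just over 1 s, then let go.

**Last checks:** The final pictures show the knob back up, the shelf empty apart from the beaker, and all bystanders in view standing. The tipbox and far-left items were only partly in that last view.

**Failed or disagreed:** My first move call was refused for missing fields, before anything moved. The top camera read tray y about 2.5 mm low against the wrist camera and touch, so I corrected for that.

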